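Fetch the punch die from the back of the tip-out bin

TASK

Move the tall gauge block that stands in front of the tip-out bin out of the bin's swing and leave it standing on the bench, then tip the bin fully forward by its tab and take the stepped punch die out of its back row. Stand the die upright, foot down and whole on the press's round loading plate, without letting it drop, then swing the bin fully shut with its other contents still in it. Do not let the bin strike the gauge block, and leave the cup stack, the tray corner and the press lever alone.

Things in the scene. Friction and masses are not known exactly. Their poses are not given: they have to be found in the camera images.
- rack: Fixed grey rack of the tip-out bin, 150 x 270 mm, 168 mm tall; origin on the bench plane below the middle of the bin's hinge line, which runs along y, 20 mm above the origin. +x points along the bin's depth, away from the side from which it is used; z up. Its end plates stand at y = +-129 mm (8 mm thick), 45 mm tall from x = -10 mm on, 160 mm tall at x = 90 to 140 mm.
- bin (a joint): Tilt of the grey plastic bin about the hinge line, rad: 0 shut, grows as its top comes forward (to the rack's -x), stop at 0.70 (fully tipped). Hinge friction 0.7 N m: it stays where it is left; tipping takes 10 to 14 N at the tab. Bin frame, used below: the rack's axes with origin on the hinge line, turning with the bin; the inner floor's top is z = 0.
- tab (a point): Centre of the pull tab on the middle of the bin's front wall: 10 mm thick (bin x = -10 to 0), 60 mm wide (y), free from 120 to 160 mm above the inner floor; this point is at bin x = -5, z = 145 mm. Its axes turn with the bin (when shut they are the rack's).
- bay (a point): Floor centre of the middle one of three back bays (centres at bin x = 89 mm, y = -70, 0, +70 mm), parted by 18 mm high webs. A divider 26 mm high at x = 59 to 63 mm shuts them off from the front bay. Inside the bin is 115 mm deep, 230 mm wide, walls 5 mm: front 120 mm high, back and sides 30 mm, sides 90 mm high for the first 30 mm behind the front. Axes turn with the bin.
- roof (a point): Middle of the front edge of the rack's fixed roof, on its top face; 270 mm wide, it covers the shut bin's back row: rack x = 75 to 145 mm, z = 160 to 168 mm.
- die_c (a point): Centre (half-way up) of the stepped steel punch die, about 0.28 kg: round foot 46 mm across, 16 mm high, above it a slim round body 24 mm across; 60 mm tall in all, z from foot to top. Starts standing foot down in any one of the three back bays; when the bin tips it leans with the bin and slides up to 6 mm to the divider.
- slug_c (a point): Centre of a plain steel cylinder, 38 mm across, 36 mm high, in another back bay; it stays in the bin.
- square_c (a point): Centre of a plain steel block 36 x 36 x 36 mm in another back bay; it stays in the bin.
- cup0_c (a point): Centre of a white egg cup, upside down, 44 mm wide, 32 mm high, in the bin's front bay; it stays in the bin.
- cup1_c (a point): Centre of the other such egg cup in the bin's front bay; it stays in the bin.
- block_c (a point): Centre of the aluminium gauge block, 30 (x) x 40 (y) x 110 mm (z) tall, about 0.33 kg, standing on the bench close in front of the bin, where the tipping bin would strike it. The bin's swing reaches 110 mm forward of the hinge line and 120 mm to either side of its middle.
- plate (a point): Middle of the top of the press's round steel loading plate, 90 mm across, 30 mm above the bench, at the front of the press; x points on towards the ram. The press's head and column (up to 430 mm tall) begin 95 mm beyond this point along x; the green base is 130 mm wide, 20 mm high, from 60 mm in front of this point to 240 mm behind.
- lever_arm (a point): Lower end of the press's dark cast lever, 60 mm below its pivot on the -y side of the press's head; the lever, 18 mm thick, leans back and ends in a ball 190 mm above the pivot; leave alone.
- stack_c (a point): Centre of a stack of white egg cup inserts, 48 mm across, 90 mm tall, loose; leave alone.
- corner: Loose yellow tray corner, 100 x 100 mm, 40 mm tall walls on two sides; origin at the centre of its underside; leave alone.
There are look-alikes about, which are no part of the job. Of the things that look like the part that bears block_c, take the one that is farthest to the robot's left at the start. What is shaped like the part that bears die_c but yellow is not meant.

How it is judged:
By the outcome, as a careful person would: the job done as asked, in the order asked, and still so for the second after the job is handed in, with the robot touching nothing.
It also fails if it takes over 72 s, if anything falls off the work surface, if the arm or the gripper's body presses on something with over 40 N, if the wrist force passes 120 N, or if a joint passes its speed limit or range.

ROBOT

A 7-joint arm with a two-finger parallel gripper is mounted at the origin on the work surface. World frame = base frame: x ahead of the robot, y to its left, z up, the work surface at z = 0. Lengths are in m, angles in rad, forces in N, time in s.
With the tool pointing down it reaches from about 0.425 to 0.925 m from the base axis. Payload 6.8 kg.
Tool frame: the origin (TCP) lies on the front face of the gripper's body, between the roots of the fingers; the fingertips stand 73 mm ahead of it and the grasp point (between the pads) lies 54 mm ahead of it; z points along the fingers, x is the direction in which the jaws open and shut, and the axes are right-handed (so a half turn about z gives the same grasp; the last joint's range is limited). The gripper opens to 85 mm and grips with 20 to 120 N. Pads are 22 mm wide; open, the fingers measure 114 mm over their backs; the gripper's body (76 mm by 85 mm) begins 54 mm behind the grasp point. The pads swing forward as they close: fully open they stand 13 mm farther back than shut.
Start: joints at [-1.438, 0.477, 0.022, 1.555, -0.011, 1.109, -0.083], TCP at [0.161, 0.656, 0.304] pointing down, gripper open.
Joint ranges: [-2.96, 2.96], [-0.34, 2.1], [-1.41, 1.46], [0.24, 2.44], [-1.37, 4.51], [0.17, 1.92], [-2.96, 2.96]. Speed limits (rad/s): [2.39, 2.39, 3.14, 3.14, 3.14, 3.14, 3.14].

INTERFACE

Orientations are given as a unit quaternion [w, x, y, z].
In Python, from station import get_obs, read_camera, hand_in gives the robot as it stands. The module is installed in compiled form; this text tells all that it offers.
- The arm moves only by the shell command python3 -m creep 'ROWS' [FORCE]. ROWS is JSON, a list that holds one entry, the list of rows, each a list of 7 numbers: the turn, a rotation vector about the tool's x, y, z in rad, then the shift along the tool's x, y, z in m, then the finger opening in m, from 0 to 0.0854. A call has 1 to 20 rows; each row shifts and turns the pose as measured when the row begins, along the tool's axes as they then stand; what a row does not reach is not made up. A row lasts 1/12 s, in which the tool goes at most 41.7 mm and 7.16 degrees, less where a joint would pass 70% of its speed; a pose out of reach is approached as far as the arm can. A call is refused whole if a number of a shift passes 0.0417 or a number of a turn 0.125, either way. A call with a gripper value outside its range is refused whole. The fingers move at their own pace and stop on an object; FORCE is the grip in N (left out, the last holds). Time passes only in rows, so rows that do not move let the fingers close. It gives the time, the measured TCP pose, the force and the opening at its end, in the units of the state.
- get_obs(): the state, without advancing time (a new reading comes with each control period).
- read_camera(name): name is "scene" or "top"; returns a dict with "color" (400x640x3 uint8, red, green, blue), "range_z" (400x640 float32, m along the optical axis (not along the pixel's ray), 0 where there is no reading), "fovy" (degrees; the focal length in pixels is half the picture's height over the tangent of half this angle, whatever the lens; pixels are square), "cx", "cy" (the principal point, pixels), "rvec" (rotation vector, rad) and "tvec" (3), from world to camera coordinates, as OpenCV has them. Camera axes: x right, y down, z forward; pixel columns grow to the right and rows downward; lengths in m; the calibration is good to about 2 mm. A picture is of the moment at which its call begins.
- hand_in(): hands the job in, once; it reports no verdict.
The state is a dict: "t": time; "q": joint angles; "joint_vel": joint speeds; "joint_torque": joint torques, N m; "eef_pos": TCP position; "tool_rot": TCP orientation; "contact_force": force on the tool from outside, world axes, zero at the start; "torque": the same for the moment, N m; "gripper_width": opening from 0.0 (shut) to 1.0 (fully open).
Only numpy, scipy, OpenCV 4.12 (cv2) and the standard library are available. Lean on these libraries where they do the work, as an engineer would, in place of code of your own. Each camera call takes 0.05 s, during which the arm holds its last target.

## Working session

There is one attempt and no reset: what is moved stays moved. The work goes in short steps, Python scripts to look and compute and a shell command to move; the robot and the scene stay as the last step left them, time stands still between calls to the robot, and variables do not carry over. Pictures are saved under pics/ and viewed, and the job is handed in when it is done.

```bash
mkdir -p pics; ls; cat > h.py <<'E'
import numpy as np, cv2
from station import get_obs, read_camera
from scipy.spatial.transform import Rotation as R
def cam(n, save=None):
    c=read_camera(n); 
    f=200/np.tan(np.radians(c['fovy'])/2); c['f']=f
    c['Rm']=R.from_rotvec(np.array(c['rvec']).ravel()).as_matrix(); c['t']=np.array(c['tvec']).ravel()
    v,u=np.mgrid[0:400,0:640]
    z=c['range_z']; P=np.stack([(u-c['cx'])*z/f,(v-c['cy'])*z/f,z],-1)
    c['W']=(P-c['t'])@c['Rm']
    c['W'][z==0]=np.nan
    if save: cv2.imwrite('pics/'+save,c['color'][:,:,::-1])
    return c
def proj(c,p):
    q=c['Rm']@np.array(p)+c['t']; return q[0]/q[2]*c['f']+c['cx'], q[1]/q[2]*c['f']+c['cy']
def toolR(o=None):
    o=o or get_obs(); q=o['tool_rot']; return R.from_quat([q[1],q[2],q[3],q[0]])
E
python3 - <<'E'
from h import *
o=get_obs(); print({k:np.round(v,3) for k,v in o.items()}); print(toolR(o).as_matrix().round(3))
for n in('scene','top'):
    c=cam(n,n+'0.png'); print(n,c['fovy'],c['cx'],c['cy'],(-c['Rm'].T@c['t']).round(3))
    np.savez('/tmp/'+n+'0.npz',W=c['W'],col=c['color'])
E
```

```text
pics
{'t': np.float64(0.0), 'q': array([-1.438,  0.478,  0.022,  1.556, -0.012,  1.109, -0.083]), 'joint_vel': array([ 0.003,  0.   ,  0.001, -0.001, -0.002,  0.   , -0.   ]), 'joint_torque': array([ 0.0000e+00, -5.9646e+01,  1.6080e+00, -2.8118e+01,  1.2000e-02,
        1.0000e-02, -0.0000e+00]), 'eef_pos': array([0.161, 0.655, 0.303]), 'tool_rot': array([ 0.001,  0.787,  0.617, -0.001]), 'contact_force': array([ 0.008,  0.156, -0.075]), 'torque': array([0.046, 0.028, 0.022]), 'gripper_width': np.float64(1.001)}
[[ 0.238  0.971 -0.   ]
 [ 0.971 -0.238 -0.002]
 [-0.002  0.    -1.   ]]
scene 57.63767935142727 314.4086098178749 194.76727498343837 [0.708 0.19  0.903]
top 44.8960815597744 318.7308154124954 205.38722454785224 [ 0.382 -0.017  1.168]
```

View pics/scene0.png

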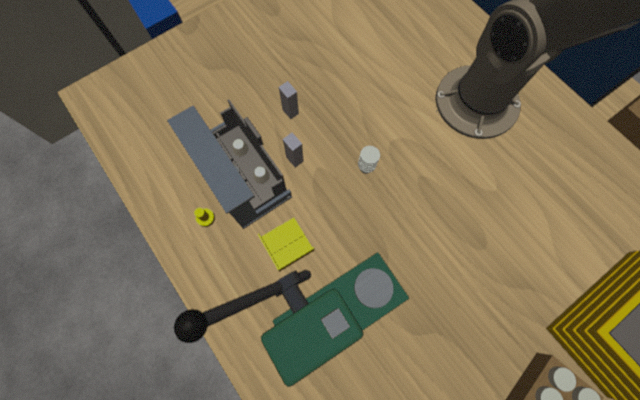

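View pics/top0.png

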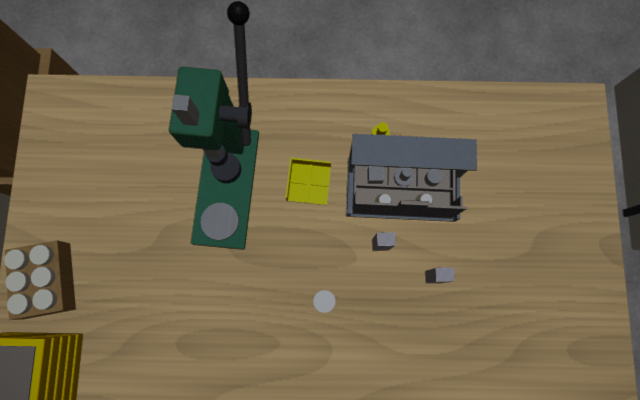

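```bash
python3 - <<'E'
from h import *
T=np.load('/tmp/top0.npz');W=T['W']
for nm,(u,v) in dict(blkA=(383,237),blkB=(442,272),stack=(324,301),plate=(219,221),corner=(309,185),roofL=(352,152),roofC=(413,152),roofR=(474,155),rooffront=(413,165),binrimL=(352,213),binR=(457,216),die=(405,175),sq=(376,174),slug=(434,177),tab=(415,204),cup0=(384,200),cup1=(426,199),lever=(238,13),tl=(10,100),bench=(300,350)).items(): print(nm,(u,v),W[v,u].round(3))
c=cam('top'); print('origin',proj(c,[0,0,0]),'x',proj(c,[.5,0,0]),'y',proj(c,[0,.5,0]))
S=np.load('/tmp/scene0.npz')['W']
for nm,(u,v) in dict(b1=(288,88),b2=(292,140),stack=(370,153),plate=(374,288)).items(): print(nm,S[v,u].round(3))
for n,(x0,y0,x1,y1,k) in dict(top=(330,120,490,300,3.3),scene=(160,80,400,280,3)).items():
    im=np.load(f'/tmp/{n}0.npz')['col'][y0:y1,x0:x1,::-1]
    cv2.imwrite(f'pics/crop_{n}.png',cv2.resize(im,None,fx=k,fy=k,interpolation=cv2.INTER_CUBIC))
E
```

```text
blkA (383, 237) [ 0.521 -0.157  0.112]
blkB (442, 272) [ 0.447 -0.285  0.111]
stack (324, 301) [ 0.381 -0.03   0.091]
plate (219, 221) [0.564 0.223 0.026]
corner (309, 185) [0.661 0.01  0.005]
roofL (352, 152) [ 0.697 -0.085  0.168]
roofC (413, 152) [ 0.699 -0.216  0.168]
roofR (474, 155) [ 0.695 -0.348  0.167]
rooffront (413, 165) [ 0.67  -0.216  0.167]
binrimL (352, 213) [ 0.59  -0.095  0.019]
binR (457, 216) [ 0.583 -0.342  0.042]
die (405, 175) [ 0.67  -0.213  0.083]
sq (376, 174) [ 0.678 -0.149  0.057]
slug (434, 177) [ 0.673 -0.286  0.058]
tab (415, 204) [ 0.583 -0.216  0.178]
cup0 (384, 200) [ 0.616 -0.168  0.055]
cup1 (426, 199) [ 0.621 -0.268  0.051]
lever (238, 13) [0.816 0.114 0.491]
tl (10, 100) [ 0.998  0.984 -0.296]
bench (300, 350) [nan nan nan]
origin (np.float64(307.42198639381365), np.float64(476.12431885115905)) x (np.float64(311.78647399737764), np.float64(250.58978079588877)) y (np.float64(81.88170821581096), np.float64(472.1921970331115))
b1 [ 0.44  -0.293  0.108]
b2 [ 0.517 -0.167  0.109]
stack [ 0.381 -0.032  0.092]
plate [0.567 0.223 0.034]
```

View pics/crop_top.png

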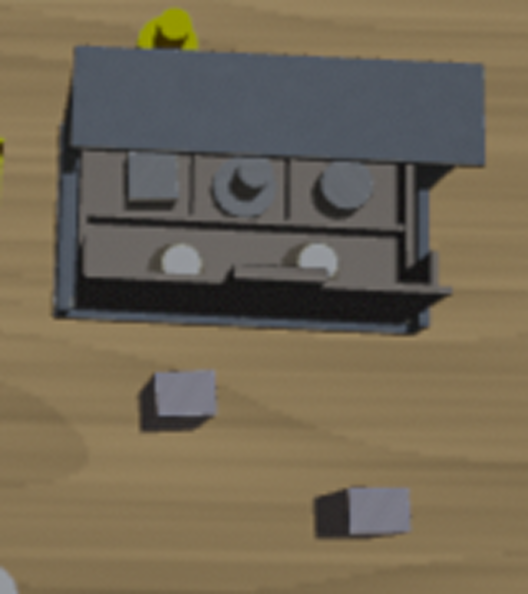

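View pics/crop_scene.png

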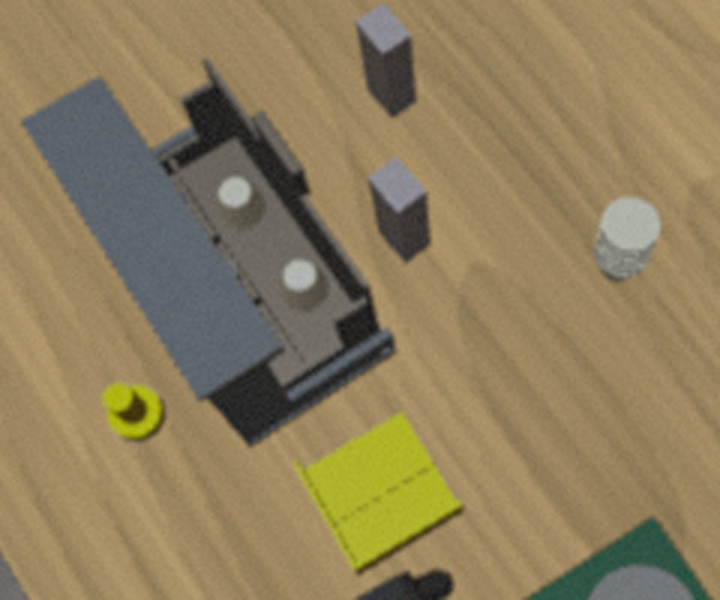

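```bash
cat > meas.py <<'E'
from h import *
def rect(W,box,z0,z1,name):
    x0,x1,y0,y1=box
    m=(W[...,0]>x0)&(W[...,0]<x1)&(W[...,1]>y0)&(W[...,1]<y1)&(W[...,2]>z0)&(W[...,2]<z1)
    m=cv2.morphologyEx(m.astype(np.uint8),cv2.MORPH_OPEN,np.ones((2,2)))
    n,l,s,_=cv2.connectedComponentsWithStats(m)
    if n<2: print(name,'none'); return
    m=l==1+np.argmax(s[1:,4])
    P=W[m]; (c,sz,a)=cv2.minAreaRect(P[:,:2].astype(np.float32))
    print(name,m.sum(),'rect c',np.round(c,4),'sz',np.round(sz,4),'ang',round(a,2),'mean',P.mean(0).round(4))
    return P
E
python3 - <<'E'
from meas import *
for n in('top','scene'):
    W=np.load(f'/tmp/{n}0.npz')['W']; print(n)
    rect(W,(.6,.8,-.4,0),.155,.18,'roof')
    rect(W,(.48,.56,-.22,-.1),.1,.125,'blkA')
    rect(W,(.4,.48,-.34,-.24),.1,.125,'blkB')
    rect(W,(.5,.64,.15,.3),.025,.04,'plate')
    rect(W,(.3,.45,-.1,.05),.08,.1,'stack')
    rect(W,(.5,.9,.05,.35),.012,.024,'base')
    rect(W,(.58,.75,-.08,.1),.001,.05,'corner')
    rect(W,(.6,.72,-.25,-.17),.074,.1,'dietop')
    rect(W,(.6,.72,-.25,-.17),.03,.042,'diefoot')
    rect(W,(.56,.6,-.28,-.14),.155,.19,'tab')
    rect(W,(.56,.6,-.4,-.0),.13,.155,'frontwall')
    rect(W,(.6,.9,.05,.35),.1,.6,'press')
E
```

```text
top
roof 3945 rect c [nan nan] sz [0. 0.] ang 0.0 mean [nan nan nan]
blkA 259 rect c [ 0.5198 -0.1758] sz [0.0343 0.0658] ang 18.17 mean [ 0.5161 -0.1665  0.1016]
blkB 266 rect c [ 0.4434 -0.3072] sz [0.0307 0.073 ] ang 4.71 mean [nan nan nan]
plate 1023 rect c [0.5569 0.2198] sz [0.0768 0.0799] ang 47.73 mean [nan nan nan]
stack 381 rect c [ 0.3788 -0.0341] sz [0.0492 0.0492] ang 42.71 mean [nan nan nan]
base 3260 rect c [0.6541 0.2134] sz [0.1226 0.3037] ang 84.15 mean [nan nan nan]
corner 1407 rect c [0.6704 0.0093] sz [0.1008 0.11  ] ang 84.42 mean [nan nan nan]
dietop 79 rect c [ 0.6825 -0.2276] sz [0.0149 0.0438] ang 31.22 mean [nan nan nan]
diefoot 157 rect c [ 0.6717 -0.2189] sz [0.0465 0.0417] ang 67.54 mean [nan nan nan]
tab 196 rect c [ 0.5867 -0.2344] sz [0.0943 0.0186] ang 112.97 mean [nan nan nan]
frontwall 139 rect c [ 0.5893 -0.146 ] sz [0.096  0.0082] ang 84.94 mean [ 0.5886 -0.1451  0.1342]
press 6758 rect c [1.1459 0.2738] sz [0.9774 0.1753] ang 14.63 mean [nan nan nan]
scene
roof 3543 rect c [ 0.6956 -0.2747] sz [0.3846 0.0821] ang 85.86 mean [nan nan nan]
blkA 21
[... 160 characters left out ...]
nan nan]
plate 1192 rect c [0.5685 0.2225] sz [0.0892 0.0808] ang 59.71 mean [nan nan nan]
stack 291 rect c [ 0.3639 -0.0277] sz [0.0436 0.0842] ang 86.78 mean [nan nan nan]
base 2182 rect c [0.6066 0.2222] sz [0.1311 0.2107] ang 85.43 mean [nan nan nan]
corner 1561 rect c [nan nan] sz [0. 0.] ang 0.0 mean [nan nan nan]
dietop none
diefoot 6 rect c [ 0.6584 -0.1793] sz [0.0045 0.0065] ang 2.94 mean [ 0.6582 -0.1807  0.0308]
tab 157 rect c [ 0.5702 -0.2609] sz [0.1564 0.0245] ang 70.63 mean [ 0.5863 -0.2133  0.1664]
frontwall 118 rect c [ 0.5805 -0.1741] sz [0.1595 0.0265] ang 86.26 mean [ 0.5892 -0.149   0.1248]
press 8349 rect c [0.9142 0.0723] sz [0.1095 0.6873] ang 57.9 mean [nan nan nan]
```

```bash
cat >> h.py <<'E'
def unproj(c,u,v,z):
    d=c['Rm'].T@np.array([(u-c['cx'])/c['f'],(v-c['cy'])/c['f'],1.]); o=-c['Rm'].T@c['t']
    return o+d*(z-o[2])/d[2]
E
python3 - <<'E'
from h import *
T=cam('top');S=cam('scene')
for n,c,pts in (('top',T,dict(roof=(400,148),blkA=(387,239),blkB=(445,272),tabtop=(415,203),plate=(219,221),dieT=(405,174),dieF=(399,178),slug=(434,177),sq=(376,174))),('scene',S,dict(roof=(210,150),blkA=(292,138),plate=(374,288)))):
    for k,(u,v) in pts.items(): print(n,k,c['color'][v,u])
for n,(x0,y0,x1,y1,k),c in (('top',(345,130,480,255),6,T),('scene',(160,80,320,230),5,S)) if 0 else ():pass
im=T['color'][180:255,345:465,::-1]; cv2.imwrite('pics/t1.png',cv2.resize(im,None,fx=6,fy=6,interpolation=cv2.INTER_NEAREST))
im=T['color'][130:205,345:480,::-1]; cv2.imwrite('pics/t2.png',cv2.resize(im,None,fx=5.9,fy=5.9,interpolation=cv2.INTER_NEAREST))
E
```

```text
top roof [81 88 98]
top blkA [121 121 132]
top blkB [120 120 131]
top tabtop [107 103  99]
top plate [100 104 110]
top dieT [101 105 111]
top dieF [82 85 88]
top slug [ 99 102 108]
top sq [100 104 110]
scene roof [ 97 103 113]
scene blkA [144 143 153]
scene plate [114 120 122]
```

View pics/t1.png

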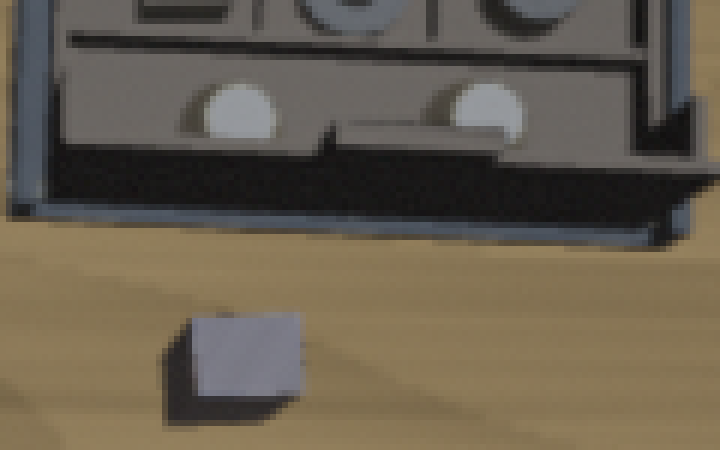

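View pics/t2.png

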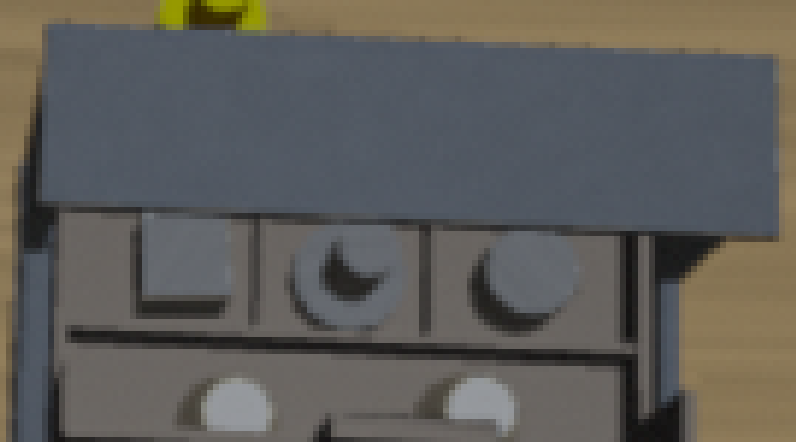

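```bash
python3 - <<'E'
from h import *
T=cam('top')
def up(x,y,k,ox,oy,z): return unproj(T,x/k+ox-.5,y/k+oy-.5,z)
r=[up(x,y,5.9,345,130,.168) for x,y in((48,26),(777,57),(778,236),(40,203))]
print('roof',np.round(r,4)); 
for i in range(4): print(np.linalg.norm(r[i]-r[(i+1)%4]).round(4),np.degrees(np.arctan2(*(r[(i+1)%4]-r[i])[[1,0]])).round(2))
b=[up(x,y,6,345,180,.11) for x,y in((192,316),(301,313),(303,395),(195,397))]
print('blk',np.round(b,4),np.mean(b,0).round(4))
for i in range(4): print(np.linalg.norm(b[i]-b[(i+1)%4]).round(4),np.degrees(np.arctan2(*(b[(i+1)%4]-b[i])[[1,0]])).round(2))
# tab top corners (back top edge)
print('tab',up(335,123,6,345,180,.18).round(4),up(503,130,6,345,180,.18).round(4))
print('slug top',up(531,273,5.9,345,130,.056).round(4),'die top',up(376,253,5.9,345,130,.08).round(4),'die foot',up(350,275,5.9,345,130,.036).round(4),'sq',up(186,254,5.9,345,130,.056).round(4))
print('webs',up(253,270,5.9,345,130,.038).round(4),up(425,278,5.9,345,130,.038).round(4),'divider',up(68,330,5.9,345,130,.046).round(4),up(636,348,5.9,345,130,.046).round(4))
m=cv2.inRange(T['color'],(85,85,90),(125,125,130)); m[:195]=0;m[250:]=0;m[:,:195]=0;m[:,245:]=0
m=cv2.morphologyEx(m,cv2.MORPH_OPEN,np.ones((3,3)))
cs,_=cv2.findContours(m,0,1); e=cv2.fitEllipse(max(cs,key=cv2.contourArea)); print(e, unproj(T,*e[0],.03).round(4))
E
```

```text
roof [[ 0.7376 -0.0861  0.168 ]
 [ 0.7303 -0.3535  0.168 ]
 [ 0.6623 -0.3507  0.168 ]
 [ 0.6701 -0.0834  0.168 ]]
0.2675 -91.57
0.068 177.66
0.2675 88.32
0.0675 -2.29
blk [[ 0.5319 -0.1434  0.11  ]
 [ 0.5337 -0.1834  0.11  ]
 [ 0.5035 -0.1837  0.11  ]
 [ 0.5021 -0.1443  0.11  ]] [ 0.5178 -0.1637  0.11  ]
0.0401 -87.45
0.0302 -179.4
0.0395 92.02
0.0298 1.74
tab [ 0.5904 -0.1851  0.18  ] [ 0.5889 -0.2434  0.18  ]
slug top [ 0.6766 -0.2882  0.056 ] die top [ 0.6774 -0.2215  0.08  ] die foot [ 0.6798 -0.219   0.036 ] sq [ 0.6822 -0.1496  0.056 ]
webs [ 0.6807 -0.1791  0.038 ] [ 0.6786 -0.2492  0.038 ] divider [ 0.6524 -0.103   0.046 ] [ 0.6488 -0.332   0.046 ]
((218.90206909179688, 220.8714141845703), (35.0207405090332, 36.891868591308594), 52.48283386230469) [0.564  0.2219 0.03  ]
```

```bash
cat > st.py <<'E'
from h import *
o=get_obs(); m=toolR(o).as_matrix()
print('t',round(float(o['t']),2),'p',np.round(o['eef_pos'],4),'F',np.round(o['contact_force'],1),'w',round(float(o['gripper_width'])*85.4,1),'q',np.round(o['q'],2))
print('toolx',m[:,0].round(4),'yawx',np.degrees(np.arctan2(m[1,0],m[0,0])).round(2),'toolz',m[:,2].round(4))
E
python3 -m creep '[[[0,0,0.121,0,0,0,0.085],[0,0,0.121,0,0,0,0.085],[0,0,0.121,0,0,0,0.085],[0,0,0.121,0,0,0,0.085],[0,0,0.121,0,0,0,0.085],[0,0,0.121,0,0,0,0.085]]]'; python3 st.py
```

```text
t: 0.8
eef_pos: [0.1612, 0.6549, 0.303]
tool_rot: [0.001, 0.958, 0.287, -0.001]
contact_force: [0.6, 0.2, 0.5]
gripper_width: 0.994
t 0.8 p [0.1612 0.6549 0.303 ] F [0.6 0.2 0.5] w 84.9 q [-1.55  0.48  0.18  1.57 -0.1   1.11 -0.76]
toolx [ 0.8353  0.5498 -0.0017] yawx 33.35 toolz [-0.001  -0.0016 -1.    ]
```

```bash
python3 -m creep '[[[0,0,0.117,0,0,0,0.085],[0,0,0.117,0,0,0,0.085],[0,0,0.117,0,0,0,0.085],[0,0,0.117,0,0,0,0.085],[0,0,0.117,0,0,0,0.085],[0,0,0,0.03,0.025,0,0.085],[0,0,0,0.03,0.025,0,0.085],[0,0,0,0.03,0.025,0,0.085],[0,0,0,0.03,0.025,0,0.085],[0,0,0,0.03,0.025,0,0.085],[0,0,0,0.03,0.025,0,0.085],[0,0,0,0.03,0.025,0,0.085],[0,0,0,0.03,0.025,0,0.085]]]'; python3 st.py
```

```text
t: 1.88
eef_pos: [0.3898, 0.4481, 0.2999]
tool_rot: [-0.001, 1.0, -0.008, -0.003]
contact_force: [1.6, 0.9, -0.2]
gripper_width: 0.997
t 1.88 p [0.3898 0.4481 0.2999] F [ 1.6  0.9 -0.2] w 85.1 q [-1.26  0.36  0.4   1.78 -0.17  1.03 -0.82]
toolx [ 0.9998 -0.0169 -0.0067] yawx -0.97 toolz [-0.0066  0.0019 -1.    ]
```

```bash
python3 -m creep '[[[0,0,0,0.008,0.035,0,0.055],[0,0,0,0.008,0.035,0,0.055],[0,0,0,0.008,0.035,0,0.055],[0,0,0,0.008,0.035,0,0.055],[0,0,0,0.008,0.035,0,0.055],[0,0,0,0.008,0.035,0,0.055],[0,0,0,0.008,0.035,0,0.055],[0,0,0,0.008,0.035,0,0.055],[0,0,0,0.008,0.035,0,0.055],[0,0,0,0.008,0.035,0,0.055],[0,0,0,0.008,0.035,0,0.055],[0,0,0,0.008,0.035,0,0.055],[0,0,0,0.008,0.035,0,0.055],[0,0,0,0.008,0.035,0,0.055],[0,0,0,0.008,0.035,0,0.055],[0,0,0,0.008,0.035,0,0.055]]]'; python3 st.py
```

```text
t: 3.22
eef_pos: [0.5133, -0.1423, 0.3003]
tool_rot: [-0.005, 1.0, -0.009, 0.003]
contact_force: [0.6, 0.7, 0.5]
gripper_width: 0.644
t 3.22 p [ 0.5133 -0.1423  0.3003] F [0.6 0.7 0.5] w 55.0 q [-0.42  0.29  0.71  1.94 -0.24  0.99  0.38]
toolx [ 0.9998 -0.0187  0.0052] yawx -1.07 toolz [ 0.0054  0.0108 -0.9999]
```

```bash
python3 -m creep '[[[0,0,0,0.005,0.021,0,0.055],[0,0,0,0,0,0.03,0.055],[0,0,0,0,0,0.03,0.055],[0,0,0,0,0,0.03,0.055]]]'; python3 st.py
python3 - <<'E'
from h import *
T=cam('top','a1t.png');S=cam('scene','a1s.png')
a=cv2.resize(T['color'][170:290,330:480,::-1],(500,400));b=cv2.resize(S['color'][70:230,220:420,::-1],(500,400))
cv2.imwrite('pics/a1.png',cv2.resize(np.hstack([a,b]),(800,320)))
E
```

```text
t: 3.55
eef_pos: [0.5233, -0.1775, 0.2153]
tool_rot: [-0.002, 1.0, -0.017, 0.012]
contact_force: [-0.3, -0.5, 0.3]
gripper_width: 0.642
t 3.55 p [ 0.5233 -0.1775  0.2153] F [-0.3 -0.5  0.3] w 54.8 q [-0.29  0.44  0.65  1.98 -0.37  0.82  0.54]
toolx [ 0.9992 -0.0332  0.0236] yawx -1.9 toolz [ 0.0237  0.0028 -0.9997]
```

View pics/a1.png

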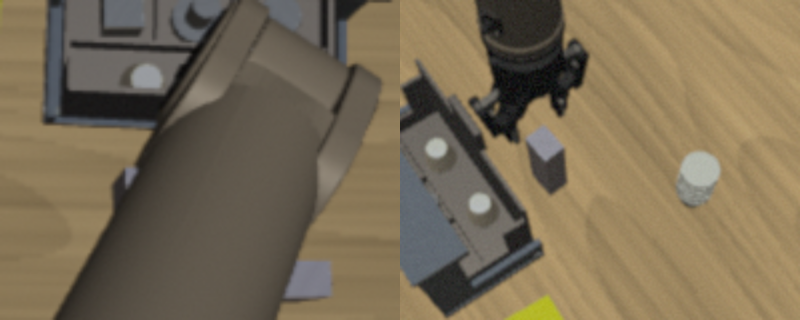

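```bash
python3 -m creep '[[[0,-0.022,0,-0.006,-0.013,0,0.055],[0,0,0,0,0,0,0.055],[0,0,0,0,0,0,0.055]]]'; python3 st.py
```

```text
t: 3.9
eef_pos: [0.5149, -0.1625, 0.2139]
tool_rot: [-0.002, 1.0, -0.016, -0.005]
contact_force: [-0.2, -0.5, 0.2]
gripper_width: 0.645
t 3.9 p [ 0.5149 -0.1625  0.2139] F [-0.2 -0.5  0.2] w 55.0 q [-0.32  0.43  0.66  1.99 -0.35  0.84  0.5 ]
toolx [ 0.9994 -0.0323 -0.01  ] yawx -1.85 toolz [-0.0099  0.0051 -0.9999]
```

```bash
python3 -m creep '[[[0,0.01,-0.03,0.003,0,0.015,0.055],[0,0,-0.03,0,0,0.02,0.055],[0,0,0,0,0,0.02,0.055],[0,0,0,0,0,0.009,0.055],[0,0,0,0,0,0,0.055],[0,0,0,0,0,0,0.055]]]'; python3 st.py
python3 - <<'E'
from h import *
T=cam('top');S=cam('scene')
a=cv2.resize(T['color'][170:290,330:480,::-1],(500,400));b=cv2.resize(S['color'][90:190,230:355,::-1],(500,400))
cv2.imwrite('pics/a2.png',cv2.resize(np.hstack([a,b]),(800,320)))
E
```

```text
t: 4.4
eef_pos: [0.5251, -0.164, 0.1572]
tool_rot: [-0.001, 1.0, 0.017, 0.01]
contact_force: [-0.4, 0.9, -0.2]
gripper_width: 0.643
t 4.4 p [ 0.5251 -0.164   0.1572] F [-0.4  0.9 -0.2] w 54.9 q [-0.24  0.52  0.57  2.02 -0.43  0.71  0.63]
toolx [0.9992 0.0337 0.0195] yawx 1.93 toolz [ 0.0195  0.0032 -0.9998]
```

View pics/a2.png

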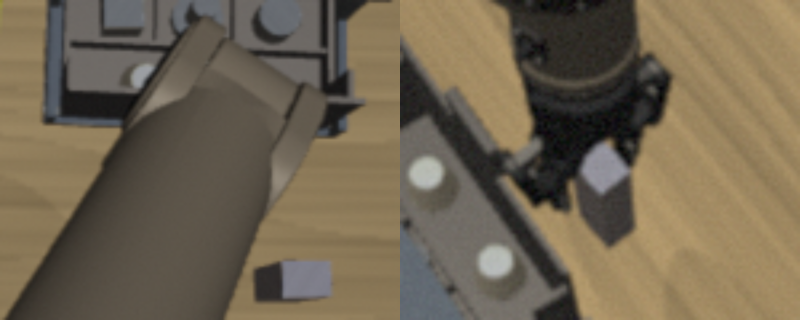

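```bash
python3 -m creep '[[[0,-0.019,0,-0.007,0,0.008,0.055],[0,0,0,0,0,0,0.055],[0,0,0,0,0,0,0.055]]]' 40; python3 st.py
```

```text
t: 4.75
eef_pos: [0.5191, -0.1646, 0.1511]
tool_rot: [-0.001, 1.0, 0.017, 0.002]
contact_force: [0.9, -0.1, 0.2]
gripper_width: 0.639
t 4.75 p [ 0.5191 -0.1646  0.1511] F [ 0.9 -0.1  0.2] w 54.6 q [-0.24  0.53  0.57  2.02 -0.43  0.71  0.63]
toolx [0.9994 0.0337 0.0034] yawx 1.93 toolz [ 0.0033  0.002  -1.    ]
```

```bash
python3 -m creep '[[[0,0,0,0,0,0,0.03],[0,0,0,0,0,0,0.02],[0,0,0,0,0,0,0.015],[0,0,0,0,0,0,0.015],[0,0,0,0,0,0,0.015],[0,0,0,0,0,0,0.015]]]' 40; python3 st.py
```

```text
t: 5.25
eef_pos: [0.5192, -0.1647, 0.1516]
tool_rot: [-0.001, 1.0, 0.017, 0.002]
contact_force: [0.1, -0.1, -0.6]
gripper_width: 0.344
t 5.25 p [ 0.5192 -0.1647  0.1516] F [ 0.1 -0.1 -0.6] w 29.4 q [-0.24  0.52  0.57  2.02 -0.43  0.71  0.63]
toolx [0.9994 0.0338 0.0039] yawx 1.94 toolz [ 0.0039  0.0017 -1.    ]
```

```bash
python3 -m creep '[[[0,0,0,0,0,-0.01,0.015],[0,0,0,0,0,-0.012,0.015],[0,0,0,0,0,-0.012,0.015],[0,0,0,-0.003,-0.015,0,0.015],[0,0,0,-0.003,-0.02,0,0.015],[0,0,0,-0.003,-0.025,0,0.015],[0,0,0,-0.003,-0.025,0,0.015],[0,0,0,-0.003,-0.025,0,0.015],[0,0,0,0,-0.025,0,0.015],[0,0,0,0,-0.02,0,0.015],[0,0,0,0,-0.01,0,0.015],[0,0,0,0,0,0,0.015],[0,0,0,0,0,0,0.015]]]' 40; python3 st.py
```

```text
t: 6.33
eef_pos: [0.4965, 0.0039, 0.1963]
tool_rot: [-0.001, 1.0, 0.014, 0.003]
contact_force: [0.8, -0.4, -3.8]
gripper_width: 0.343
t 6.33 p [0.4965 0.0039 0.1963] F [ 0.8 -0.4 -3.8] w 29.3 q [-0.65  0.38  0.63  2.11 -0.33  0.74  0.23]
toolx [0.9996 0.0283 0.0056] yawx 1.62 toolz [ 0.0055  0.0025 -1.    ]
```

```bash
python3 -m creep '[[[0,-0.005,0,0,-0.02,0.005,0.015],[0,0,0,0,0,0.012,0.015],[0,0,0,0,0,0.012,0.015],[0,0,0,0,0,0.007,0.015],[0,0,0,0,0,0,0.015],[0,0,0,0,0,0,0.015]]]' 40; python3 st.py
```

```text
t: 6.83
eef_pos: [0.4974, 0.016, 0.1603]
tool_rot: [0.0, 1.0, 0.009, 0.002]
contact_force: [-0.9, -0.4, -3.9]
gripper_width: 0.343
t 6.83 p [0.4974 0.016  0.1603] F [-0.9 -0.4 -3.9] w 29.3 q [-0.63  0.44  0.59  2.13 -0.39  0.67  0.24]
toolx [0.9998 0.0174 0.0035] yawx 1.0 toolz [ 3.5e-03 -5.0e-04 -1.0e+00]
```

```bash
python3 -m creep '[[[0,0,0,0,0,0.006,0.015],[0,0,0,0,0,0,0.015],[0,0,0,0,0,0.003,0.015],[0,0,0,0,0,0,0.015]]]' 40; python3 st.py
```

```text
t: 7.17
eef_pos: [0.4985, 0.0137, 0.1517]
tool_rot: [0.0, 1.0, 0.007, 0.003]
contact_force: [-0.0, -0.2, -3.9]
gripper_width: 0.34
t 7.17 p [0.4985 0.0137 0.1517] F [-0.  -0.2 -3.9] w 29.0 q [-0.61  0.46  0.58  2.13 -0.41  0.65  0.26]
toolx [0.9999 0.0137 0.0056] yawx 0.78 toolz [ 5.6e-03 -8.0e-04 -1.0e+00]
```

```bash
python3 -m creep '[[[0,0,0,0,0,0.002,0.015],[0,0,0,0,0,0.001,0.015],[0,0,0,0,0,0,0.015]]]' 40; python3 st.py
```

```text
t: 7.42
eef_pos: [0.4995, 0.0134, 0.1518]
tool_rot: [-0.001, 1.0, 0.007, 0.003]
contact_force: [0.3, -0.5, -3.6]
gripper_width: 0.347
t 7.42 p [0.4995 0.0134 0.1518] F [ 0.3 -0.5 -3.6] w 29.7 q [-0.61  0.46  0.57  2.13 -0.41  0.65  0.26]
toolx [0.9999 0.0131 0.0066] yawx 0.75 toolz [ 0.0066  0.0025 -1.    ]
```

```bash
python3 -m creep '[[[0,0,0,0,0,0.004,0.015],[0,0,0,0,0,0.004,0.015],[0,0,0,0,0,0.002,0.015]]]' 40; python3 st.py
```

```text
t: 7.67
eef_pos: [0.5011, 0.013, 0.1496]
tool_rot: [-0.006, 1.0, 0.006, 0.003]
contact_force: [-4.7, -0.5, 10.8]
gripper_width: 0.348
t 7.67 p [0.5011 0.013  0.1496] F [-4.7 -0.5 10.8] w 29.7 q [-0.59  0.46  0.56  2.13 -0.42  0.65  0.27]
toolx [0.9999 0.0121 0.0069] yawx 0.7 toolz [ 0.0068  0.0112 -0.9999]
```

```bash
python3 -m creep '[[[0.008,0,0,0,0,-0.001,0.032],[0,0,0,0,0,0,0.036],[0,0,0,0,0,0,0.045],[0,0,0,0,0,0,0.055],[0,0,0,0,0,0,0.055],[0,0,0,0,0,-0.02,0.055],[0,0,0,0,0,-0.03,0.055],[0,0,0,0,0,-0.03,0.055],[0,0,0,0,0,-0.03,0.055],[0,0,0,0,0,0,0.055]]]'; python3 st.py
python3 - <<'E'
from h import *
T=cam('top');S=cam('scene')
a=cv2.resize(T['color'][130:330,190:490,::-1],(600,400));b=cv2.resize(S['color'][70:270,170:470,::-1],(600,400))
cv2.imwrite('pics/a3.png',cv2.resize(np.vstack([a,b]),(450,600)))
E
```

```text
t: 8.5
eef_pos: [0.5007, 0.0108, 0.2632]
tool_rot: [-0.008, 1.0, 0.006, 0.002]
contact_force: [1.0, -0.6, -0.5]
gripper_width: 0.645
t 8.5 p [0.5007 0.0108 0.2632] F [ 1.  -0.6 -0.5] w 55.1 q [-0.72  0.28  0.69  2.05 -0.25  0.89  0.12]
toolx [0.9999 0.0122 0.0051] yawx 0.7 toolz [ 0.0049  0.0157 -0.9999]
```

View pics/a3.png

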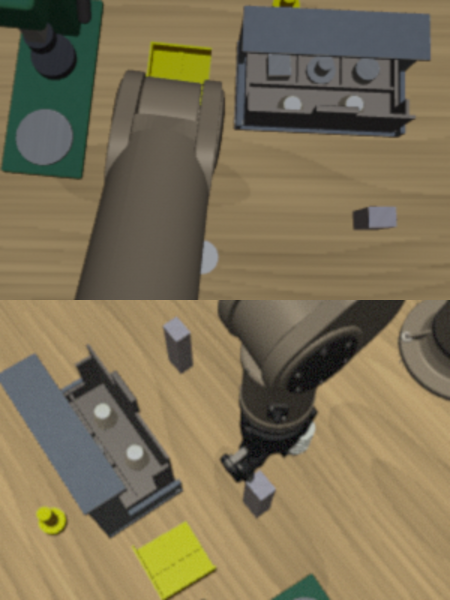

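```bash
python3 -m creep '[[[-0.015,-0.005,0.02,0.005,0.01,-0.03,0.05],[0,0,0.02,0.008,0.025,-0.01,0.05],[0,0,0,0.008,0.025,0,0.05],[0,0,0,0.008,0.025,0,0.05],[0,0,0,0.008,0.025,0,0.05],[0,0,0,0.008,0.025,0,0.05],[0,0,0,0.008,0.025,0,0.05],[0,0,0,0.008,0.025,0,0.05],[0,0,0,0.008,0.02,0,0.05],[0,0,0,0.004,0.01,0,0.05],[0,0,0,0,0,0,0.05],[0,0,0,0,0,0,0.05]]]'; python3 st.py
```

```text
t: 9.6
eef_pos: [0.5646, -0.2089, 0.2793]
tool_rot: [0.001, 1.0, -0.009, -0.018]
contact_force: [-0.8, 0.1, -0.0]
gripper_width: 0.588
t 9.6 p [ 0.5646 -0.2089  0.2793] F [-0.8  0.1 -0. ] w 50.2 q [-0.28  0.47  0.72  1.78 -0.34  1.06  0.55]
toolx [ 0.9992 -0.0182 -0.0354] yawx -1.04 toolz [-0.0354 -0.0011 -0.9994]
```

```bash
python3 -m creep '[[[0,0.03,0.01,0.018,0.006,0.01,0.05],[0,0,0,0,0,0,0.05],[0,0,0,0,0,0,0.05]]]'; python3 st.py
python3 - <<'E'
from h import *
T=cam('top');S=cam('scene')
a=cv2.resize(T['color'][130:250,320:500,::-1],(600,400));b=cv2.resize(S['color'][70:230,150:390,::-1],(600,400))
cv2.imwrite('pics/a4.png',cv2.resize(np.vstack([a,b]),(450,600)))
E
```

```text
t: 9.85
eef_pos: [0.581, -0.2122, 0.2652]
tool_rot: [-0.0, 1.0, -0.013, -0.005]
contact_force: [0.3, 0.7, 0.5]
gripper_width: 0.581
t 9.85 p [ 0.581  -0.2122  0.2652] F [0.3 0.7 0.5] w 49.6 q [-0.26  0.51  0.71  1.76 -0.38  1.02  0.56]
toolx [ 0.9996 -0.0266 -0.0102] yawx -1.52 toolz [-1.020e-02  9.000e-04 -9.999e-01]
```

View pics/a4.png

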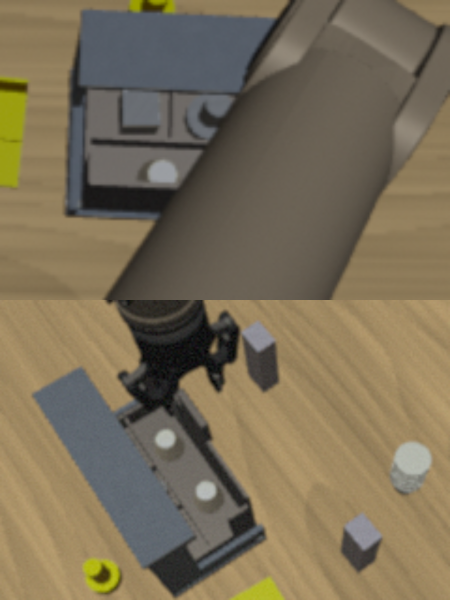

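```bash
python3 -m creep '[[[0,0.01,0,0.004,0.002,0.012,0.05],[0,0,0,0,0,0.015,0.05],[0,0,0,0,0,0.012,0.05],[0,0,0,0,0,0,0.05],[0,0,0,0,0,0,0.05]]]'; python3 st.py
```

```text
t: 10.37
eef_pos: [0.5846, -0.2104, 0.2272]
tool_rot: [-0.001, 1.0, -0.011, 0.001]
contact_force: [0.7, 0.6, 1.2]
gripper_width: 0.585
t 10.37 p [ 0.5846 -0.2104  0.2272] F [0.7 0.6 1.2] w 49.9 q [-0.24  0.55  0.67  1.8  -0.42  0.94  0.59]
toolx [ 0.9998 -0.0211  0.0016] yawx -1.21 toolz [ 0.0017  0.0028 -1.    ]
```

```bash
python3 -m creep '[[[0,0,0,0,0.003,0.007,0.03],[0,0,0,0,0,0,0.015],[0,0,0,0,0,0,0.0],[0,0,0,0,0,0,0.0],[0,0,0,0,0,0,0],[0,0,0,0,0,0,0]]]' 40; python3 st.py
```

```text
t: 10.87
eef_pos: [0.5861, -0.2132, 0.2213]
tool_rot: [-0.001, 1.0, -0.011, 0.003]
contact_force: [1.6, 0.3, -2.4]
gripper_width: 0.111
t 10.87 p [ 0.5861 -0.2132  0.2213] F [ 1.6  0.3 -2.4] w 9.5 q [-0.23  0.56  0.67  1.8  -0.43  0.93  0.6 ]
toolx [ 0.9997 -0.0221  0.006 ] yawx -1.27 toolz [ 0.006   0.0026 -1.    ]
```

```bash
python3 -m creep '[[[0,0.03,0,-0.006,0,0,0],[0,0.06,0,-0.012,0,0.0005,0],[0,0.06,0,-0.012,0,0.0005,0]]]' 50; python3 st.py
```

```text
t: 11.12
eef_pos: [0.5595, -0.2123, 0.2189]
tool_rot: [0.001, 0.997, -0.009, 0.08]
contact_force: [2.7, 0.2, -6.3]
gripper_width: 0.106
t 11.12 p [ 0.5595 -0.2123  0.2189] F [ 2.7  0.2 -6.3] w 9.0 q [-0.21  0.46  0.64  1.95 -0.49  0.72  0.69]
toolx [ 0.9871 -0.0179  0.1594] yawx -1.04 toolz [ 0.1593 -0.0037 -0.9872]
```

```bash
python3 -m creep '[[[0,0.05,0,-0.012,0,0.0005,0],[0,0.055,0,-0.013,0,0.0005,0],[0,0.055,0,-0.012,0,0.0005,0],[0,0.055,0,-0.012,0,0.0005,0]]]' 50; python3 st.py
```

```text
t: 11.45
eef_pos: [0.5132, -0.2108, 0.2054]
tool_rot: [0.005, 0.981, -0.009, 0.193]
contact_force: [22.8, -1.3, -34.2]
gripper_width: 0.109
t 11.45 p [ 0.5132 -0.2108  0.2054] F [ 22.8  -1.3 -34.2] w 9.3 q [-0.05  0.32  0.45  2.17 -0.73  0.39  0.97]
toolx [ 0.9255 -0.0149  0.3785] yawx -0.92 toolz [ 0.3783 -0.0127 -0.9256]
```

```bash
python3 -m creep '[[[0,0.03,0,-0.006,0,0.003,0.0],[0,0.04,0,-0.009,0,0.002,0]]]' 50; python3 st.py
```

```text
t: 11.62
eef_pos: [0.5017, -0.2106, 0.1997]
tool_rot: [0.004, 0.973, -0.009, 0.233]
contact_force: [2.8, 4.3, -3.3]
gripper_width: 0.108
t 11.62 p [ 0.5017 -0.2106  0.1997] F [ 2.8  4.3 -3.3] w 9.2 q [ 0.11  0.29  0.28  2.23 -0.93  0.29  1.2 ]
toolx [ 0.8916 -0.0151  0.4526] yawx -0.97 toolz [ 0.4524 -0.0126 -0.8917]
```

```bash
python3 -m creep '[[[0,0,0,0,0,0,0.03],[0,0,0,0,0,0,0.03],[0,0,0,-0.005,0,0,0.03],[0,0,0,-0.01,0,0.001,0.03],[0,0,0,-0.01,0,0.001,0.03]]]' 40; python3 st.py
python3 - <<'E'
from h import *
T=cam('top');S=cam('scene')
a=cv2.resize(T['color'][130:250,320:500,::-1],(600,400));b=cv2.resize(S['color'][70:230,150:390,::-1],(600,400))
cv2.imwrite('pics/a5.png',cv2.resize(np.vstack([a,b]),(450,600)))
E
```

```text
t: 12.03
eef_pos: [0.4827, -0.2127, 0.1912]
tool_rot: [0.005, 0.971, -0.009, 0.238]
contact_force: [6.2, 1.2, 9.4]
gripper_width: 0.35
t 12.03 p [ 0.4827 -0.2127  0.1912] F [6.2 1.2 9.4] w 29.9 q [ 0.2   0.28  0.2   2.27 -1.02  0.25  1.32]
toolx [ 0.8869 -0.0155  0.4616] yawx -1.0 toolz [ 0.4614 -0.0147 -0.8871]
```

View pics/a5.png

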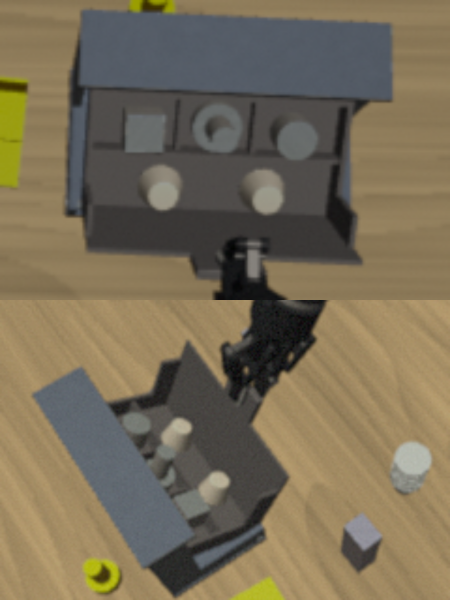

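```bash
python3 -m creep '[[[0,-0.02,0,-0.01,0,0.001,0.03],[0,-0.02,0,-0.01,0,0.001,0.03],[0,0,0,-0.008,0,0.001,0.03]]]' 40; python3 st.py
```

```text
t: 12.38
eef_pos: [0.4698, -0.2127, 0.1826]
tool_rot: [0.007, 0.974, -0.006, 0.225]
contact_force: [6.2, 2.5, 7.3]
gripper_width: 0.351
t 12.38 p [ 0.4698 -0.2127  0.1826] F [6.2 2.5 7.3] w 29.9 q [ 0.19  0.29  0.21  2.29 -1.01  0.25  1.32]
toolx [ 0.8983 -0.0082  0.4393] yawx -0.52 toolz [ 0.4391 -0.016  -0.8983]
```

```bash
python3 -m creep '[[[0,-0.02,0,-0.012,0,0.001,0.03],[0,-0.02,0,-0.012,0,0.001,0.03],[0,0,0,-0.01,0,0.001,0.03]]]' 40; python3 st.py
```

```text
t: 12.63
eef_pos: [0.4628, -0.2127, 0.1781]
tool_rot: [0.011, 0.975, 0.001, 0.222]
contact_force: [12.0, 2.8, 9.4]
gripper_width: 0.354
t 12.63 p [ 0.4628 -0.2127  0.1781] F [12.   2.8  9.4] w 30.2 q [ 0.21  0.29  0.2   2.3  -1.02  0.24  1.35]
toolx [0.9012 0.0074 0.4333] yawx 0.47 toolz [ 0.4333 -0.02   -0.901 ]
```

```bash
cat > tilt.py <<'E'
from h import *
# fit bin front wall/floor tilt from top+scene cloud in rack coords
yaw=np.radians(-1.65); O=np.array([.5901,-.2152,0.02]); Rr=np.array([[np.cos(yaw),-np.sin(yaw),0],[np.sin(yaw),np.cos(yaw),0],[0,0,1]])
def torack(W): return (W-O)@Rr
if __name__=='__main__':
    c=cam('top'); P=torack(c['W'])
    best=None
    m=np.isfinite(P[...,0])&(abs(P[...,1])<.11)&(P[...,2]>0.0)&(P[...,2]<.14)&(P[...,0]>-.12)&(P[...,0]<.1)
    Q=P[m]
    for th in np.arange(-.05,.8,.005):
        x=Q[:,0]*np.cos(th)+Q[:,2]*np.sin(th); z=-Q[:,0]*np.sin(th)+Q[:,2]*np.cos(th)
        n=((abs(z)<.003)&(x>0)&(x<.115)).sum()
        if best is None or n>best[0]: best=(n,th)
    print('tilt',best)
E
python3 tilt.py
```

```text
tilt (np.int64(1468), np.float64(0.6849999999999996))
```

```bash
python3 -m creep '[[[0,-0.03,0,-0.015,0,0.002,0.03],[0,-0.02,0,-0.015,0,0.002,0.03],[0,0,0,-0.015,0,0.002,0.03]]]' 40; python3 st.py; python3 tilt.py
```

```text
t: 12.93
eef_pos: [0.4622, -0.2131, 0.1771]
tool_rot: [0.015, 0.973, 0.013, 0.228]
contact_force: [18.5, 5.3, 17.1]
gripper_width: 0.353
t 12.93 p [ 0.4622 -0.2131  0.1771] F [18.5  5.3 17.1] w 30.2 q [ 0.25  0.29  0.15  2.31 -1.06  0.22  1.42]
toolx [0.8955 0.032  0.4439] yawx 2.04 toolz [ 0.4447 -0.0243 -0.8954]
tilt (np.int64(1448), np.float64(0.6899999999999996))
```

```bash
python3 -m creep '[[[0,0,0,0.008,0,0,0.04],[0,0,0,0.003,0,0,0.05],[0,0,0,0,0,0,0.05],[0,0,0,0,0,-0.015,0.05],[0,0,0,0,0,-0.025,0.05],[0,0,0,0,0,-0.025,0.05],[0,0,0,0,0,-0.025,0.05],[0,-0.05,0,0.01,0,-0.02,0.05],[0,-0.05,0,0.01,0,-0.02,0.05],[0,0,0,0,0,0,0.05]]]' 40; python3 st.py; python3 tilt.py
```

```text
t: 13.82
eef_pos: [0.4287, -0.2085, 0.3012]
tool_rot: [0.016, 0.985, 0.013, 0.173]
contact_force: [1.5, 0.0, 1.6]
gripper_width: 0.584
t 13.82 p [ 0.4287 -0.2085  0.3012] F [1.5 0.  1.6] w 49.9 q [-0.17  0.01  0.56  2.22 -0.2   0.59  0.56]
toolx [0.94   0.0314 0.3397] yawx 1.91 toolz [ 0.3405 -0.026  -0.9399]
tilt (np.int64(1461), np.float64(0.6849999999999996))
```

```bash
python3 - <<'E'
from h import *
from tilt import *
T=cam('top');S=cam('scene')
a=cv2.resize(T['color'][130:260,330:480,::-1],(750,650));cv2.imwrite('pics/a6.png',cv2.resize(a,(690,598)))
b=cv2.resize(S['color'][80:240,150:390,::-1],(780,520));cv2.imwrite('pics/a6s.png',b)
np.savez('/tmp/top1.npz',W=T['W'],col=T['color'])
P=torack(T['W']);m=np.isfinite(P[...,0])&(abs(P[...,1])<.105)&(P[...,0]>-.02)&(P[...,0]<.07)&(P[...,2]>0)&(P[...,2]<.07)
Q=P[m]
th=.69;x=Q[:,0]*np.cos(th)+Q[:,2]*np.sin(th); z=-Q[:,0]*np.sin(th)+Q[:,2]*np.cos(th)
k=(abs(z)<.005)&(x>.005)&(x<.055); A=np.c_[Q[k][:,:2],np.ones(k.sum())]
for _ in range(3):
    s=np.linalg.lstsq(A,Q[k][:,2],rcond=None)[0]; r=A@s-Q[k][:,2]; print(s,np.std(r),np.arctan(s[0])); 
    break
k=(abs(z)<.005)&(x>.066)&(x<.11); A=np.c_[Q[k][:,:2],np.ones(k.sum())]; s=np.linalg.lstsq(A,Q[k][:,2],rcond=None)[0]; print(s,np.arctan(s[0]))
E
```

```text
[ 8.24793239e-01 -1.91137503e-03 -5.99543258e-04] 0.0026114591140376057 0.689677005718223
[ 0.77203115 -0.00725048  0.00341688] 0.6574525921788891
```

View pics/a6.png

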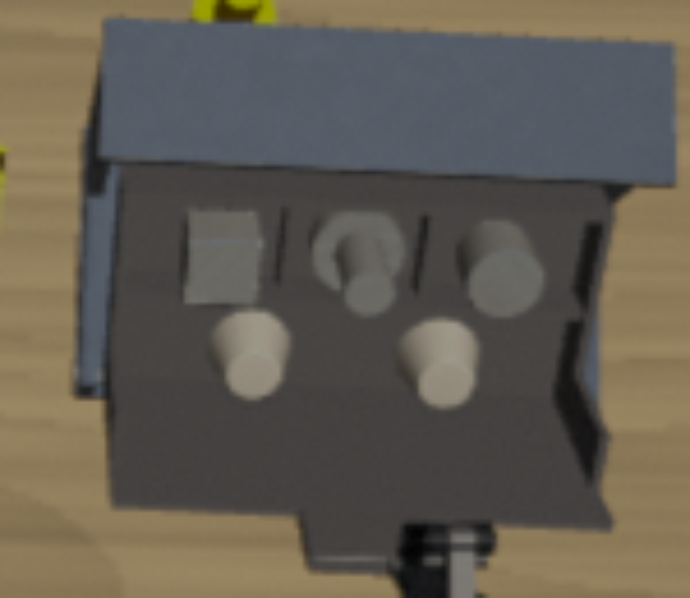

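View pics/a6s.png

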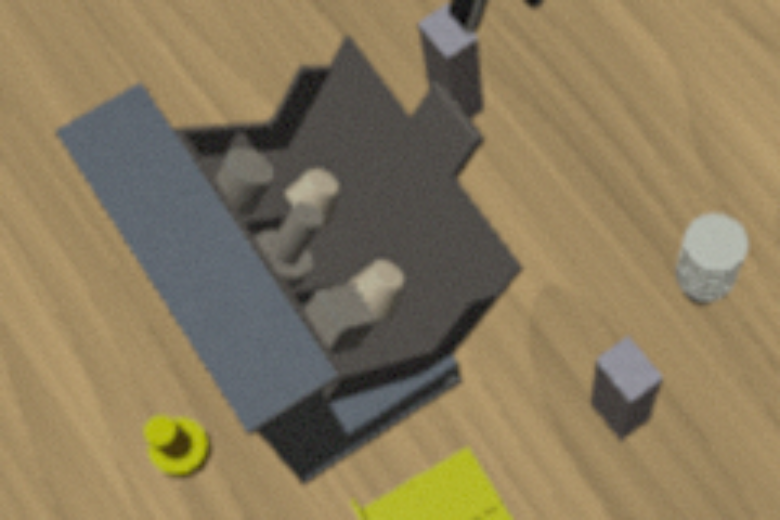

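```bash
python3 - <<'E'
from h import *
from tilt import *
c=cam('top')
def b2w(x,y,z,th): return O+Rr@np.array([x*np.cos(th)-z*np.sin(th),y,x*np.sin(th)+z*np.cos(th)])
for th in(.66,.68,.70):
    print(th,[np.round(proj(c,b2w(x,.03,.16,th)),1) for x in(0,-.01)], 'die top',np.round(proj(c,b2w(.086,0,.06,th)),1),'wall top L',np.round(proj(c,b2w(-0,.12,.12,th)),1),'crop', [np.round((np.array(proj(c,p))-[330,130]+.5)*4.6) for p in (b2w(0,.03,.16,th),b2w(-.01,.03,.16,th),b2w(0,.12,.12,th),b2w(.086,0,.06,th))])
print(b2w(.086,0,.06,.7),b2w(.086,0,.03,.7))
E
```

```text
0.66 [array([397.1, 248.4]), array([396.6, 252.4])] die top [409.6 192.1] wall top L [353.9 236.9] crop [array([311., 547.]), array([309., 565.]), array([112., 494.]), array([368., 288.])]
0.68 [array([397. , 249.7]), array([396.4, 253.6])] die top [409.6 193. ] wall top L [353.8 237.8] crop [array([310., 553.]), array([308., 571.]), array([112., 498.]), array([369., 292.])]
0.7 [array([396.8, 250.9]), array([396.3, 254.8])] die top [409.7 193.8] wall top L [353.7 238.7] crop [array([310., 559.]), array([307., 576.]), array([111., 502.]), array([369., 296.])]
[ 0.61721212 -0.21598099  0.12129325] [ 0.63653064 -0.21653748  0.09834799]
```

```bash
cat > plan.py <<'E'
import sys
from h import *
from tilt import Rr
# plan.py yawdeg pitch x y z n : target tool: toolx at world yaw, pitched by p about -> toolz leans p along (toolx rotated) ; prints per-row turn and shift in current tool frame
def tgt(yaw,p,pdir):
    # toolz = sin p * (cos pdir, sin pdir,0) - cos p z ; toolx horizontal-ish at yaw projected
    z=np.array([np.sin(p)*np.cos(pdir),np.sin(p)*np.sin(pdir),-np.cos(p)])
    x=np.array([np.cos(yaw),np.sin(yaw),0]); x-=z*(x@z); x/=np.linalg.norm(x)
    return R.from_matrix(np.c_[x,np.cross(z,x),z])
def plan(yaw,p,pos,pdir=-1.65,quiet=False):
    o=get_obs(); r=toolR(o); t=tgt(np.radians(yaw),p,np.radians(pdir))
    rv=(r.inv()*t).as_rotvec(); d=r.inv().apply(np.array(pos)-o['eef_pos'])
    print('turn',rv.round(3),'norm',np.linalg.norm(rv).round(3),'shift now-axes',d.round(4),'shift tgt-axes',t.inv().apply(np.array(pos)-o['eef_pos']).round(4)); return rv,d
if __name__=='__main__':
    a=[float(v) for v in sys.argv[1:]]; plan(a[0],a[1],a[2:5],*(a[5:6]))
E
python3 plan.py -91.65 .5 .558 -.2163 .236; python3 plan.py -91.65 0 .53 -.21 .32
```

```text
turn [0.13  0.118 1.626] norm 1.636 shift now-axes [0.1034 0.0102 0.1014] shift tgt-axes [ 0.0055 -0.0868  0.1163]
turn [-0.254 -0.289  1.609] norm 1.654 shift now-axes [0.1054 0.0059 0.0128] shift tgt-axes [-0.     -0.1037 -0.0235]
```

```bash
python3 -m creep '[[[0.009,0.008,0.116,0,0,0,0.05],[0.009,0.008,0.116,0,0,0,0.05],[0.009,0.008,0.116,0,0,0,0.05],[0.009,0.008,0.116,0,0,0,0.05],[0.009,0.008,0.116,0,0,0,0.05],[0.009,0.008,0.116,0,0,0,0.05],[0.009,0.008,0.116,0,0,0,0.05],[0.009,0.008,0.116,0,0,0,0.05],[0.009,0.008,0.116,0,0,0,0.05],[0.009,0.008,0.116,0,0,0,0.05],[0.009,0.008,0.116,0,0,0,0.045],[0.009,0.008,0.116,0,0,0,0.045],[0.009,0.008,0.116,0,0,0,0.045],[0,0,0,0,0,0,0.045]]]' 40; python3 st.py;python3 plan.py -91.65 .5 .558 -.2163 .236
```

```text
t: 15.18
eef_pos: [0.4103, -0.2061, 0.2718]
tool_rot: [-0.154, 0.69, -0.689, 0.16]
contact_force: [0.1, -0.7, -0.3]
gripper_width: 0.52
t 15.18 p [ 0.4103 -0.2061  0.2718] F [ 0.1 -0.7 -0.3] w 44.4 q [-0.15  0.    0.59  2.33 -0.45  0.43 -0.76]
toolx [-4.0e-04 -1.0e+00  8.4e-03] yawx -90.02 toolz [ 0.4333 -0.0077 -0.9012]
turn [0.052 0.006 0.029] norm 0.06 shift now-axes [ 0.0098 -0.1175  0.0963] shift tgt-axes [ 0.0059 -0.1126  0.1023]
```

```bash
python3 -m creep '[[[0.01,0,0.01,0.002,-0.02,0.005,0.045],[0.01,0,0.01,0.002,-0.024,0.01,0.045],[0.01,0,0,0.002,-0.024,0.015,0.045],[0.01,0,0,0.002,-0.022,0.02,0.045],[0,0,0,0,-0.012,0.02,0.045],[0,0,0,0,-0.005,0.01,0.045],[0,0,0,0,0,0,0.045]]]' 40; python3 st.py;python3 plan.py -91.65 .5 .558 -.2163 .236
```

```text
t: 15.77
eef_pos: [0.5419, -0.216, 0.2373]
tool_rot: [-0.164, 0.688, -0.687, 0.169]
contact_force: [0.0, 0.4, -0.2]
gripper_width: 0.526
t 15.77 p [ 0.5419 -0.216   0.2373] F [ 0.   0.4 -0.2] w 44.9 q [-0.06  0.3   0.48  2.13 -0.83  0.4  -0.49]
toolx [ 0.     -1.      0.0064] yawx -90.0 toolz [ 0.4576 -0.0056 -0.8891]
turn [0.025 0.008 0.028] norm 0.038 shift now-axes [ 0.0003 -0.0138  0.0085] shift tgt-axes [-0.0002 -0.0135  0.0088]
```

```bash
python3 plan.py -91.65 .48 .6047 -.2163 .1536; python3 - <<'E'
from h import *
T=cam('top');S=cam('scene')
a=cv2.resize(T['color'][130:260,330:480,::-1],(450,390));b=cv2.resize(S['color'][80:210,170:320,::-1],(450,390))
cv2.imwrite('pics/a7.png',cv2.resize(np.hstack([a,b]),(800,347)))
E
```

```text
turn [0.005 0.008 0.028] norm 0.03 shift now-axes [-0.0003 -0.0176  0.1031] shift tgt-axes [-0.0015 -0.0171  0.1032]
```

View pics/a7.png

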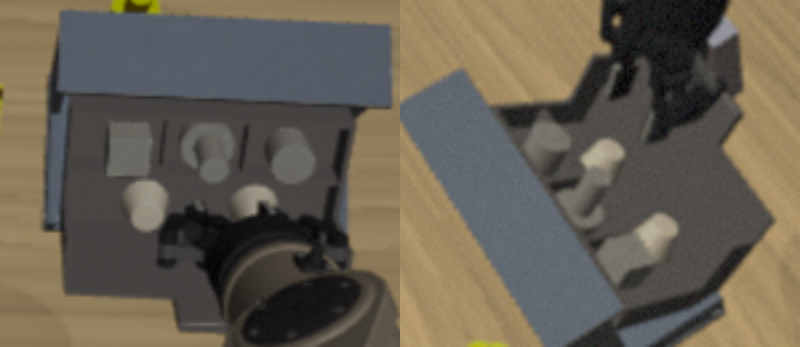

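```bash
python3 -m creep '[[[0.005,0.004,0.014,0,-0.012,0.005,0.045],[0,0.004,0.014,0,-0.006,0.015,0.045],[0,0,0,0,0,0.02,0.045],[0,0,0,0,0,0.015,0.045],[0,0,0,0,0,0.005,0.045],[0,0,0,0,0,0,0.045],[0,0,0,0,0,0,0.045]]]' 40; python3 st.py;python3 plan.py -91.65 .48 .6047 -.2163 .1536;python3 - <<'E'
from h import *
T=cam('top');S=cam('scene')
a=cv2.resize(T['color'][130:260,330:480,::-1],(450,390));b=cv2.resize(S['color'][80:210,170:320,::-1],(450,390))
cv2.imwrite('pics/a8.png',cv2.resize(np.hstack([a,b]),(800,347)))
E
```

```text
t: 16.45
eef_pos: [0.5847, -0.2196, 0.1961]
tool_rot: [0.167, -0.674, 0.698, -0.174]
contact_force: [0.2, 0.8, 0.8]
gripper_width: 0.525
t 16.45 p [ 0.5847 -0.2196  0.1961] F [0.2 0.8 0.8] w 44.8 q [ 0.02  0.42  0.36  2.08 -0.97  0.33 -0.41]
toolx [-0.0355 -0.9994  0.0014] yawx -92.03 toolz [ 0.4673 -0.0178 -0.8839]
turn [-0.007 -0.004 -0.005] norm 0.01 shift now-axes [-0.004   0.0023  0.0468] shift tgt-axes [-0.0038  0.002   0.0469]
```

View pics/a8.png

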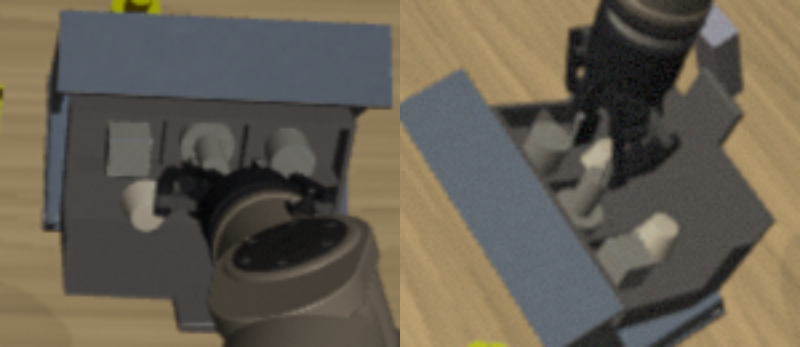

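```bash
python3 plan.py -91.65 .43 .607 -.2163 .1545; python3 -m creep '[[[-0.03,-0.004,-0.005,-0.004,0.002,0.01,0.045],[-0.03,0,0,0,0,0.012,0.045],[0,0,0,0,0,0.01,0.045],[0,0,0,0,0,0.0,0.045],[0,0,0,0,0,0,0.045]]]' 40; python3 st.py;python3 plan.py -91.65 .43 .607 -.2163 .1545
```

```text
turn [-0.057 -0.004 -0.005] norm 0.058 shift now-axes [-0.0042  0.0001  0.0475] shift tgt-axes [-0.004  -0.0027  0.0474]
t: 16.97
eef_pos: [0.5975, -0.2172, 0.1705]
tool_rot: [0.149, -0.68, 0.701, -0.155]
contact_force: [-0.3, -0.4, -0.1]
gripper_width: 0.528
t 16.97 p [ 0.5975 -0.2172  0.1705] F [-0.3 -0.4 -0.1] w 45.1 q [-0.02  0.49  0.39  2.04 -0.94  0.36 -0.46]
toolx [-0.0308 -0.9995  0.002 ] yawx -91.76 toolz [ 0.4187 -0.0147 -0.908 ]
turn [-0.002 -0.003 -0.001] norm 0.004 shift now-axes [-0.0012 -0.0019  0.0185] shift tgt-axes [-0.0011 -0.002   0.0185]
```

```bash
python3 -m creep '[[[0,0,0,-0.001,-0.002,0.01,0.045],[0,0,0,0,0,0.008,0.045],[0,0,0,0,0,0.001,0.045],[0,0,0,0,0,0,0.045]]]' 40; python3 st.py;python3 plan.py -91.65 .43 .607 -.2163 .1545; python3 - <<'E'
from h import *
T=cam('top');S=cam('scene')
a=cv2.resize(T['color'][130:260,330:480,::-1],(450,390));b=cv2.resize(S['color'][80:210,170:320,::-1],(450,390))
cv2.imwrite('pics/a9.png',cv2.resize(np.hstack([a,b]),(800,347)))
E
```

```text
t: 17.3
eef_pos: [0.6077, -0.217, 0.1539]
tool_rot: [0.15, -0.679, 0.701, -0.156]
contact_force: [0.0, -0.2, 0.9]
gripper_width: 0.526
t 17.3 p [ 0.6077 -0.217   0.1539] F [ 0.  -0.2  0.9] w 44.9 q [ 0.01  0.52  0.35  2.02 -0.98  0.33 -0.43]
toolx [-0.0322 -0.9995  0.0017] yawx -91.84 toolz [ 0.4213 -0.0151 -0.9068]
turn [-0.005 -0.003 -0.002] norm 0.006 shift now-axes [-0.0007  0.0004 -0.0008] shift tgt-axes [-0.0007  0.0004 -0.0008]
```

View pics/a9.png

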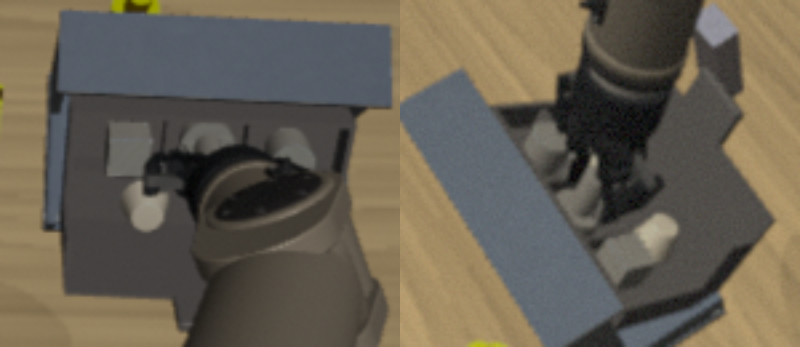

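```bash
python3 -m creep '[[[0,0,0,0,0,0,0.03],[0,0,0,0,0,0,0.02],[0,0,0,0,0,0,0.015],[0,0,0,0,0,0,0.01],[0,0,0,0,0,0,0.01],[0,0,0,0,0,0,0.01]]]' 60; python3 st.py
```

```text
t: 17.9
eef_pos: [0.6072, -0.2173, 0.1545]
tool_rot: [0.149, -0.679, 0.701, -0.156]
contact_force: [1.0, -0.9, -1.8]
gripper_width: 0.264
t 17.9 p [ 0.6072 -0.2173  0.1545] F [ 1.  -0.9 -1.8] w 22.5 q [ 0.01  0.52  0.35  2.02 -0.98  0.33 -0.43]
toolx [-0.0327 -0.9995  0.0021] yawx -91.87 toolz [ 0.4215 -0.0157 -0.9067]
```

```bash
python3 -m creep '[[[0,0,0,0,0.001,-0.005,0.01],[0,0,0,0,0.0025,-0.01,0.01],[0,0,0,0,0.0025,-0.01,0.01],[0,0,0,0,0.0025,-0.01,0.01],[0,0,0,0,0.0025,-0.01,0.01],[0,0,0,0,0.001,-0.005,0.01],[0,0,0,0,0,0,0.01]]]' 60; python3 st.py; python3 - <<'E'
from h import *
T=cam('top');S=cam('scene')
a=cv2.resize(T['color'][130:260,330:480,::-1],(450,390));b=cv2.resize(S['color'][80:210,170:320,::-1],(450,390))
cv2.imwrite('pics/a10.png',cv2.resize(np.hstack([a,b]),(800,347)))
E
```

```text
t: 18.48
eef_pos: [0.5695, -0.2157, 0.1982]
tool_rot: [0.149, -0.679, 0.702, -0.154]
contact_force: [-0.1, -0.2, -3.0]
gripper_width: 0.269
t 18.48 p [ 0.5695 -0.2157  0.1982] F [-0.1 -0.2 -3. ] w 23.0 q [-0.06  0.41  0.46  2.08 -0.88  0.39 -0.5 ]
toolx [-0.0331 -0.9995  0.    ] yawx -91.9 toolz [ 0.4188 -0.0139 -0.908 ]
```

View pics/a10.png

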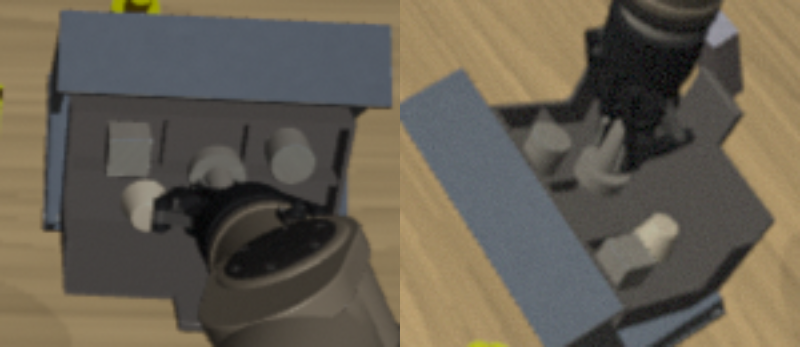

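```bash
python3 -m creep '[[[0,0,0,0,-0.003,-0.015,0.01],[0,0,0,0,-0.004,-0.022,0.01],[0,0,0,0,-0.004,-0.025,0.01],[0,0,0,0,-0.004,-0.025,0.01],[0,0,0,0,-0.004,-0.02,0.01],[0,0,0,0,0,0,0.01],[0,0,0,0,0,0,0.01]]]' 60; python3 st.py; python3 - <<'E'
from h import *
T=cam('top');S=cam('scene')
a=cv2.resize(T['color'][100:280,300:500,::-1],(450,405));b=cv2.resize(S['color'][60:240,150:350,::-1],(450,405))
cv2.imwrite('pics/a11.png',cv2.resize(np.hstack([a,b]),(800,360)))
E
```

```text
t: 19.17
eef_pos: [0.5413, -0.2129, 0.3024]
tool_rot: [0.147, -0.681, 0.702, -0.15]
contact_force: [0.0, 0.7, -3.8]
gripper_width: 0.264
t 19.17 p [ 0.5413 -0.2129  0.3024] F [ 0.   0.7 -3.8] w 22.5 q [-0.3   0.22  0.72  2.06 -0.55  0.57 -0.81]
toolx [-0.0303 -0.9995 -0.0018] yawx -91.73 toolz [ 0.4107 -0.0108 -0.9117]
```

View pics/a11.png

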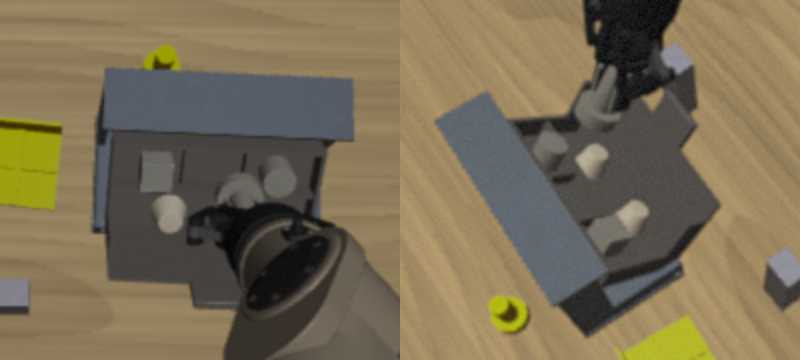

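```bash
python3 - <<'E'
from plan import *
plan(20,.275,(.56,.24,.30),-70)
plan(-91.65,-.275,(.56,.24,.30),-1.65)
o=get_obs(); r=toolR(o); a=r.inv().apply([-np.sin(.70)*Rr[0,0],-np.sin(.7)*Rr[1,0],np.cos(.7)]); print('die axis in tool',a)
# tool rot for upright with yaw
t=tgt(np.radians(20),.275,np.radians(-70)); print(t.apply(a))
E
```

```text
turn [-0.459 -0.144 -1.974] norm 2.032 shift now-axes [-0.4534 -0.0034  0.0041] shift tgt-axes [ 0.1726 -0.404  -0.1123]
turn [-0.697  0.002 -0.002] norm 0.697 shift now-axes [-0.4534 -0.0034  0.0041] shift tgt-axes [-0.4534 -0.006  -0.    ]
die axis in tool [ 1.02169123e-06  2.74320639e-01 -9.61638283e-01]
[ 9.87060715e-04 -2.70893980e-03  9.99995844e-01]
```

```bash
python3 -m creep '[[[0,0,0,-0.015,0,-0.01,0.01],[0,0,0,-0.025,0,-0.01,0.01],[-0.05,0,0,-0.035,0,0,0.01],[-0.05,0,0,-0.035,0,0,0.01],[-0.05,0,0,-0.035,0,0,0.01],[-0.05,0,0,-0.035,0,0,0.01],[-0.05,0,0,-0.035,0,0,0.01],[-0.05,0,0,-0.035,0,0,0.01],[-0.05,0,0,-0.035,0,0,0.01],[-0.05,0,0,-0.035,0,0,0.01],[-0.05,0,0,-0.025,0,0,0.01],[-0.05,0,0,-0.015,0,0,0.01],[0,0,0,0,0,0,0.01]]]' 60; python3 st.py; python3 - <<'E'
from plan import *
plan(20,.278,(.54,.22,.30),-70)
T=cam('top');S=cam('scene')
a=cv2.resize(T['color'][60:300,140:460,::-1],(480,360));b=cv2.resize(S['color'][100:340,200:520,::-1],(480,360))
cv2.imwrite('pics/a12.png',cv2.resize(np.hstack([a,b]),(800,300)))
E
```

```text
t: 20.35
eef_pos: [0.5414, 0.1669, 0.2991]
tool_rot: [-0.045, -0.693, 0.718, 0.045]
contact_force: [-0.4, 0.7, -4.1]
gripper_width: 0.26
t 20.35 p [0.5414 0.1669 0.2991] F [-0.4  0.7 -4.1] w 22.2 q [-0.88  0.41  0.66  1.79 -0.31  1.16 -1.72]
toolx [-0.0343 -0.9994  0.0028] yawx -91.97 toolz [-0.1262  0.0015 -0.992 ]
turn [-0.097  0.391 -1.916] norm 1.958 shift now-axes [-0.053   0.0033 -0.0006] shift tgt-axes [ 0.0169 -0.0482 -0.0147]
```

View pics/a12.png

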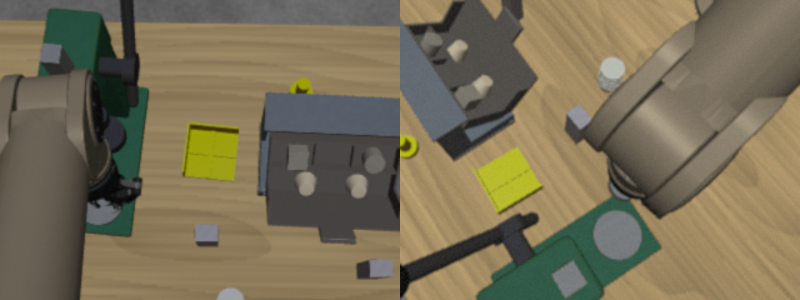

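```bash
python3 -m creep '[[[-0.006,0.024,-0.119,0,0,0,0.01],[-0.006,0.024,-0.119,0,0,0,0.01],[-0.006,0.024,-0.119,0,0,0,0.01],[-0.006,0.024,-0.119,0,0,0,0.01],[-0.006,0.024,-0.119,0,0,0,0.01],[-0.006,0.024,-0.119,0,0,0,0.01],[-0.006,0.024,-0.119,0,0,0,0.01],[-0.006,0.024,-0.119,0,0,0,0.01],[-0.006,0.024,-0.119,0,0,0,0.01],[-0.006,0.024,-0.119,0,0,0,0.01],[-0.006,0.024,-0.119,0,0,0,0.01],[-0.006,0.024,-0.119,0,0,0,0.01],[-0.006,0.024,-0.119,0,0,0,0.01],[-0.006,0.024,-0.119,0,0,0,0.01],[-0.006,0.024,-0.119,0,0,0,0.01],[0,0,0,0,0,0,0.01]]]' 60; python3 st.py; python3 - <<'E'
from plan import *
plan(20,.278,(.54,.22,.30),-70)
T=cam('top');S=cam('scene')
a=cv2.resize(T['color'][60:300,140:460,::-1],(480,360));b=cv2.resize(S['color'][200:330,280:453,::-1],(480,360))
cv2.imwrite('pics/a13.png',cv2.resize(np.hstack([a,b]),(800,300)))
E
```

```text
t: 21.78
eef_pos: [0.5384, 0.1304, 0.29]
tool_rot: [0.138, 0.982, 0.127, 0.018]
contact_force: [-0.9, -0.2, -2.8]
gripper_width: 0.266
t 21.78 p [0.5384 0.1304 0.29  ] F [-0.9 -0.2 -2.8] w 22.7 q [-0.76  0.32  0.35  1.89  0.2   1.01 -0.27]
toolx [0.9669 0.2553 0.    ] yawx 14.79 toolz [ 0.0702 -0.2656 -0.9615]
turn [ 0.     0.025 -0.087] norm 0.091 shift now-axes [ 0.0244 -0.0802 -0.0333] shift tgt-axes [ 0.0321 -0.0777 -0.0326]
```

View pics/a13.png

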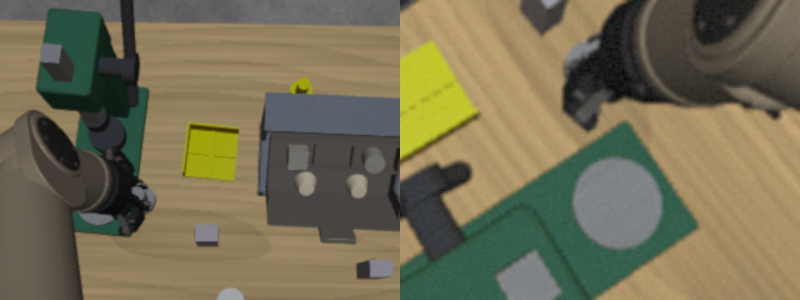

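```bash
python3 - <<'E'
from plan import *
S=cam('scene')
c=S['color'].astype(int); m=((abs(c[...,0]-c[...,1])<14)&(c[...,0]>95)&(c[...,0]<140)).astype(np.uint8)
M=np.zeros_like(m); M[255:320,345:405]=m[255:320,345:405]; M=cv2.morphologyEx(M,cv2.MORPH_OPEN,np.ones((3,3)))
cs,_=cv2.findContours(M,0,1); e=cv2.fitEllipse(max(cs,key=cv2.contourArea)); print(e,unproj(S,*e[0],.03).round(4))
f=np.array([0,-.0108,.0922]); t=tgt(np.radians(20),.278,np.radians(-70))
for foot in((.564,.222,.03),(.564,.222,.08)):
    pos=np.array(foot)-t.apply(f); print(foot,pos.round(4)); plan(20,.278,pos,-70)
E
```

```text
((373.50054931640625, 287.6904602050781), (36.761863708496094, 38.6748161315918), 149.8191375732422) [0.5666 0.2221 0.03  ]
(0.564, 0.222, 0.03) [0.5589 0.236  0.1216]
turn [ 0.     0.026 -0.095] norm 0.099 shift now-axes [ 0.045  -0.1394  0.1356] shift tgt-axes [ 0.0545 -0.1346  0.137 ]
(0.564, 0.222, 0.08) [0.5589 0.236  0.1716]
turn [ 0.     0.026 -0.095] norm 0.099 shift now-axes [ 0.0451 -0.1257  0.0875] shift tgt-axes [ 0.0545 -0.1209  0.0889]
```

```bash
python3 -m creep '[[[0,0.013,-0.047,0.005,-0.01,0,0.01],[0,0.013,-0.047,0.01,-0.02,0.004,0.01],[0,0,0,0.011,-0.022,0.008,0.01],[0,0,0,0.011,-0.022,0.008,0.01],[0,0,0,0.01,-0.02,0.008,0.01],[0,0,0,0.005,-0.01,0.006,0.01],[0,0,0,0,0,0,0.01],[0,0,0,0,0,0,0.01]]]' 60; python3 st.py; python3 - <<'E'
from plan import *
plan(20,.278,(.56,.236,.1716),-70)
T=cam('top');S=cam('scene')
a=cv2.resize(T['color'][150:280,160:333,::-1],(480,360));b=cv2.resize(S['color'][200:330,280:453,::-1],(480,360))
cv2.imwrite('pics/a14.png',cv2.resize(np.hstack([a,b]),(800,300)))
E
```

```text
t: 22.6
eef_pos: [0.5611, 0.248, 0.2217]
tool_rot: [0.134, 0.975, 0.178, 0.026]
contact_force: [0.2, 0.9, -2.2]
gripper_width: 0.261
t 22.6 p [0.5611 0.248  0.2217] F [ 0.2  0.9 -2.2] w 22.3 q [-0.84  0.5   0.28  1.79  0.17  0.94 -0.33]
toolx [0.9351 0.3542 0.0038] yawx 20.75 toolz [ 0.0991 -0.2513 -0.9628]
turn [-0.005 -0.007  0.012] norm 0.014 shift now-axes [-0.0055 -0.0031  0.0511] shift tgt-axes [-0.0052 -0.0033  0.0511]
```

View pics/a14.png

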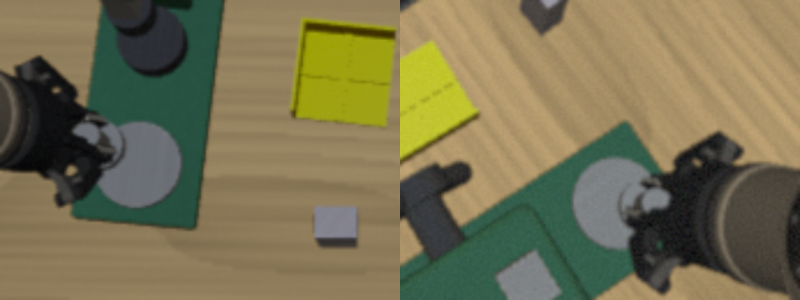

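```bash
cat > dv.py <<'E'
from plan import *
import sys
def run(name):
    o=get_obs(); r=toolR(o); f=o['eef_pos']+r.apply([0,-.0108,.0922]); a=r.apply([0,.2743,-.9616]); print('foot',f.round(4),'axis',a.round(3))
    u=np.cross(a,[1,0,0]);u/=np.linalg.norm(u);v=np.cross(a,u); ims=[]
    for n in('top','scene'):
        c=cam(n); k=8; c0=np.array(proj(c,f)); x0,y0=int(c0[0]-25),int(c0[1]-25)
        im=cv2.resize(c['color'][y0:y0+50,x0:x0+50,::-1],(400,400),interpolation=cv2.INTER_CUBIC); raw=im.copy()
        for h,rad,col in((0,.023,(0,0,255)),(.016,.023,(0,255,255)),(.06,.012,(0,255,0))):
            pts=[((np.array(proj(c,f+a*h+rad*(np.cos(t)*u+np.sin(t)*v)))-[x0,y0]+.5)*k) for t in np.linspace(0,6.28,60)]
            cv2.polylines(im,[np.int32(pts)],True,col,1)
        ims+=[im]
    cv2.imwrite('pics/'+name,np.hstack(ims))
run(sys.argv[1])
E
python3 dv.py d1.png
```

```text
foot [0.5667 0.2334 0.1307] axis [-0.002 -0.006  1.   ]
```

View pics/d1.png

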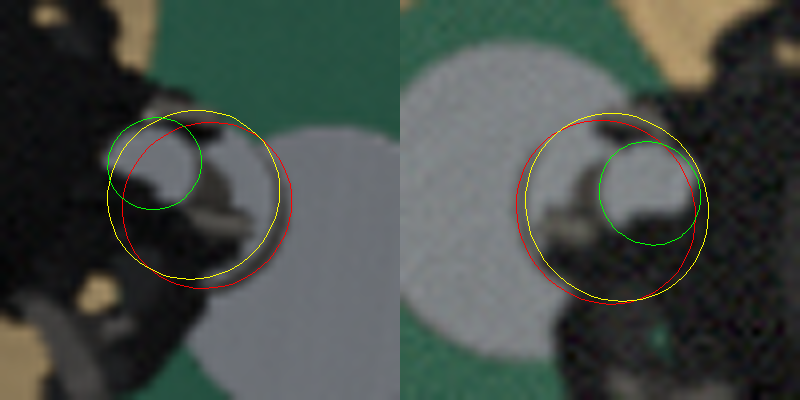

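```bash
python3 plan.py 20.75 .272 .5591 .2366 .1367 -69
```

```text
turn [ 0.002 -0.003 -0.006] norm 0.007 shift now-axes [-0.0062 -0.0163  0.0855] shift tgt-axes [-0.0058 -0.0162  0.0855]
```

```bash
python3 -m creep '[[[0,0,0,-0.002,-0.005,0.012,0.01],[0,0,0,-0.002,-0.005,0.02,0.01],[0,0,0,-0.002,-0.004,0.02,0.01],[0,0,0,0,-0.002,0.018,0.01],[0,0,0,0,0,0.006,0.01],[0,0,0,0,0,0,0.01],[0,0,0,0,0,0,0.01]]]' 60; python3 st.py; python3 dv.py d2.png; python3 plan.py 20.75 .272 .5591 .2366 .1367 -69
```

```text
t: 23.38
eef_pos: [0.5603, 0.2331, 0.1458]
tool_rot: [0.133, 0.976, 0.171, 0.03]
contact_force: [0.5, -0.3, -2.5]
gripper_width: 0.268
t 23.38 p [0.5603 0.2331 0.1458] F [ 0.5 -0.3 -2.5] w 22.9 q [-0.82  0.59  0.28  1.86  0.17  0.77 -0.35]
toolx [0.9396 0.342  0.014 ] yawx 20.0 toolz [ 0.1047 -0.2482 -0.963 ]
foot [0.5664 0.22   0.0541] axis [-0.011 -0.01   1.   ]
turn [ 0.    -0.01  -0.016] norm 0.019 shift now-axes [-0.0006 -0.0059  0.0084] shift tgt-axes [-0.0004 -0.0059  0.0084]
```

View pics/d2.png

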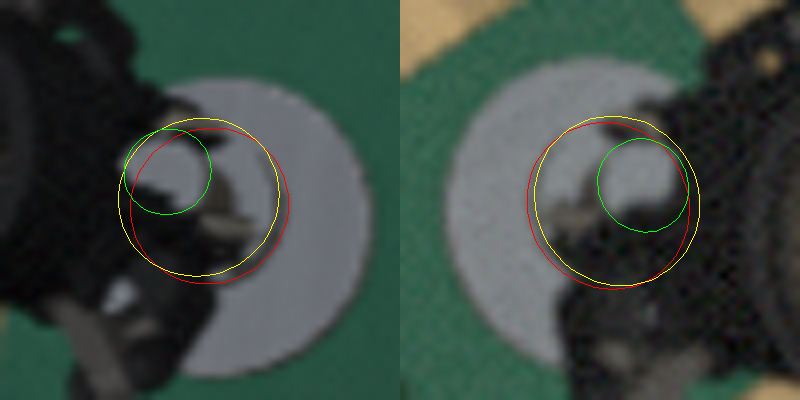

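```bash
python3 -m creep '[[[-0.005,-0.013,-0.004,0,-0.002,0.007,0.01],[0,0,0,0,-0.002,0.007,0.01],[0,0,0,0,-0.001,0.002,0.01],[0,0,0,0,0,0,0.01]]]' 60; python3 st.py; python3 dv.py d3.png
```

```text
t: 23.82
eef_pos: [0.5623, 0.2358, 0.1311]
tool_rot: [0.135, 0.975, 0.172, 0.027]
contact_force: [0.1, 0.6, -3.9]
gripper_width: 0.266
t 23.82 p [0.5623 0.2358 0.1311] F [ 0.1  0.6 -3.9] w 22.7 q [-0.81  0.61  0.27  1.85  0.16  0.76 -0.36]
toolx [0.9392 0.3433 0.0062] yawx 20.08 toolz [ 0.0989 -0.2533 -0.9623]
foot [0.5678 0.2222 0.0394] axis [-0.005 -0.005  1.   ]
```

```bash
python3 -m creep '[[[-0.003,-0.007,0,-0.002,-0.001,0.005,0.01],[0,0,0,0,0,0.001,0.01],[0,0,0,0,0,0,0.01]]]' 60; python3 st.py; python3 dv.py d3.png
```

```text
t: 24.17
eef_pos: [0.5608, 0.2344, 0.1252]
tool_rot: [0.137, 0.975, 0.172, 0.024]
contact_force: [-0.7, 0.5, -2.9]
gripper_width: 0.269
t 24.17 p [0.5608 0.2344 0.1252] F [-0.7  0.5 -2.9] w 22.9 q [-0.81  0.62  0.27  1.85  0.16  0.76 -0.36]
toolx [ 9.399e-01  3.413e-01 -3.000e-04] yawx 19.96 toolz [ 0.0936 -0.2586 -0.9614]
foot [0.5658 0.2203 0.0336] axis [0.    0.001 1.   ]
```

```bash
python3 -m creep '[[[0,0,0,0,-0.001,0.003,0.01],[0,0,0,0,0,0.001,0.01]]]' 60; python3 st.py
```

```text
t: 24.43
eef_pos: [0.5616, 0.2343, 0.1234]
tool_rot: [0.137, 0.975, 0.171, 0.025]
contact_force: [-5.0, 0.5, 8.8]
gripper_width: 0.266
t 24.43 p [0.5616 0.2343 0.1234] F [-5.   0.5  8.8] w 22.7 q [-0.81  0.63  0.27  1.85  0.16  0.75 -0.36]
toolx [0.9401 0.3408 0.0011] yawx 19.93 toolz [ 0.0948 -0.2585 -0.9614]
```

```bash
python3 -m creep '[[[0,0,0,0,0,0,0.024],[0,0,0,0,0,0,0.027],[0,0,0,0,0,0,0.032],[0,0,0,0,0,0,0.045],[0,0,0,0,0,0,0.05],[0,0,0,0,0,0,0.05]]]' 40; python3 st.py; python3 - <<'E'
from plan import *
T=cam('top');S=cam('scene')
a=cv2.resize(T['color'][180:260,170:270,::-1],(500,400));b=cv2.resize(S['color'][245:325,320:420,::-1],(500,400))
cv2.imwrite('pics/a15.png',cv2.resize(np.hstack([a,b]),(800,320)))
E
```

```text
t: 24.93
eef_pos: [0.5632, 0.2348, 0.1249]
tool_rot: [0.136, 0.975, 0.171, 0.027]
contact_force: [-0.0, -0.2, -0.1]
gripper_width: 0.587
t 24.93 p [0.5632 0.2348 0.1249] F [-0.  -0.2 -0.1] w 50.1 q [-0.81  0.63  0.28  1.85  0.16  0.75 -0.36]
toolx [0.9401 0.3409 0.0052] yawx 19.93 toolz [ 0.0984 -0.2568 -0.9615]
```

View pics/a15.png

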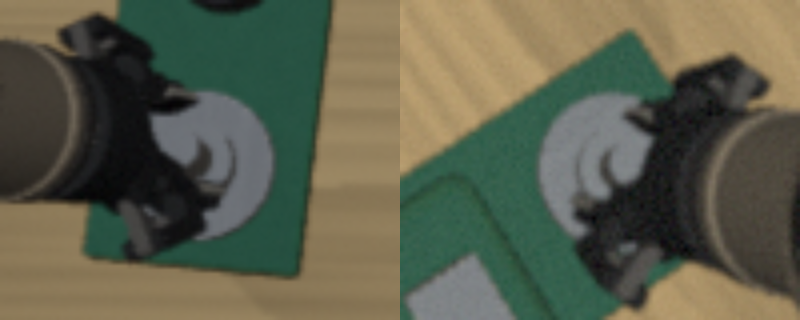

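Die stands free between the open fingers. I retreat along the tool axis.

```bash
python3 -m creep '[[[0,0,0,0,0,-0.012,0.05],[0,0,0,0,0,-0.02,0.05],[0,0,0,0,0,-0.03,0.05],[0,0,0,0,0,-0.035,0.05],[0,0,0,0,0,-0.035,0.05],[0,0,0,0,0,-0.03,0.05],[0,0,0,0,0,0,0.05]]]' 40; python3 st.py; python3 - <<'E'
from plan import *
T=cam('top');S=cam('scene')
a=cv2.resize(T['color'][60:300,140:460,::-1],(480,360));b=cv2.resize(S['color'][200:330,280:453,::-1],(480,360))
cv2.imwrite('pics/a16.png',cv2.resize(np.hstack([a,b]),(800,300)))
plan(88.35,0.3,(.46,-.2,.33),-1.65)
plan(-1.65,0.4,(.46,-.21,.33),-1.65)
E
```

```text
t: 25.62
eef_pos: [0.5451, 0.2777, 0.2896]
tool_rot: [0.137, 0.975, 0.171, 0.024]
contact_force: [-0.1, 0.0, 0.3]
gripper_width: 0.581
t 25.62 p [0.5451 0.2777 0.2896] F [-0.1  0.   0.3] w 49.6 q [-0.9   0.43  0.29  1.72  0.17  1.09 -0.37]
toolx [ 9.407e-01  3.393e-01 -1.000e-04] yawx 19.83 toolz [ 0.0936 -0.2597 -0.9612]
turn [-0.019  0.349 -1.145] norm 1.197 shift now-axes [-0.24    0.4146  0.0749] shift tgt-axes [-0.4777 -0.0539 -0.0637]
turn [0.202 0.346 0.422] norm 0.582 shift now-axes [-0.2434  0.4236  0.0775] shift tgt-axes [-0.047   0.4877 -0.0687]
```

View pics/a16.png

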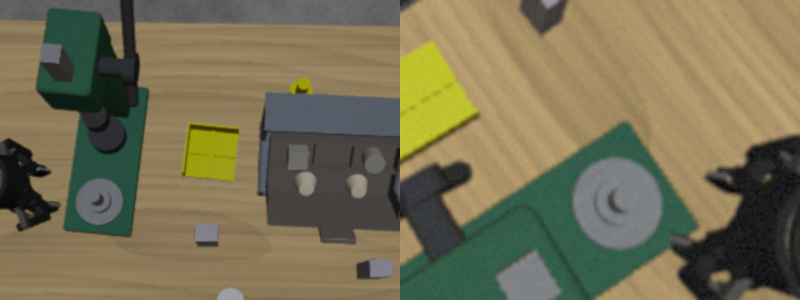

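```bash
python3 -m creep '[[[0.04,0.069,0.084,0,0,-0.01,0.04],[0.04,0.069,0.084,0,0,0,0.04],[0.04,0.069,0.084,0,0,0,0.04],[0.04,0.069,0.084,0,0,0,0.04],[0.03,0.05,0.06,0,0,0,0.04],[0,0,0,0,0,0,0.04]]]' 40; python3 st.py; python3 plan.py -1.65 .4 .44 -.2124 .29
```

```text
t: 26.22
eef_pos: [0.5404, 0.2738, 0.2876]
tool_rot: [0.009, 0.982, -0.011, 0.19]
contact_force: [-0.2, 0.0, -0.6]
gripper_width: 0.47
t 26.22 p [0.5404 0.2738 0.2876] F [-0.2  0.  -0.6] w 40.1 q [-1.    0.28  0.39  1.97  0.24  0.63 -0.84]
toolx [ 0.9274 -0.019   0.3737] yawx -1.17 toolz [ 0.3733 -0.0215 -0.9275]
turn [0.011 0.017 0.008] norm 0.022 shift now-axes [-0.083   0.4886 -0.0292] shift tgt-axes [-0.0786  0.4889 -0.0358]
```

```bash
python3 -m creep '[[[0,0.008,0,-0.004,0.015,-0.01,0.04],[0,0.008,0,-0.006,0.03,-0.01,0.04],[0,0,0,-0.006,0.035,-0.005,0.04],[0,0,0,-0.006,0.035,-0.002,0.04],[0,0,0,-0.006,0.035,0,0.04],[0,0,0,-0.006,0.035,0,0.04],[0,0,0,-0.006,0.035,0,0.04],[0,0,0,-0.006,0.035,0,0.04],[0,0,0,-0.006,0.035,0,0.04],[0,0,0,-0.006,0.035,0,0.04],[0,0,0,-0.006,0.035,0,0.04],[0,0,0,-0.006,0.035,0,0.04],[0,0,0,-0.006,0.035,0,0.04],[0,0,0,-0.004,0.015,0,0.04],[0,0,0,0,0,0,0.04],[0,0,0,0,0,0,0.04]]]' 40; python3 st.py; python3 plan.py -1.65 .4 .436 -.2124 .262; python3 tilt.py
```

```text
t: 27.55
eef_pos: [0.4398, -0.1893, 0.2874]
tool_rot: [0.02, 0.984, 0.006, 0.179]
contact_force: [-0.1, 0.7, -0.4]
gripper_width: 0.47
t 27.55 p [ 0.4398 -0.1893  0.2874] F [-0.1  0.7 -0.4] w 40.1 q [-0.54  0.01  0.89  2.26 -0.19  0.53  0.51]
toolx [0.9358 0.0188 0.3521] yawx 1.15 toolz [ 0.3526 -0.0373 -0.935 ]
turn [0.026 0.039 0.046] norm 0.066 shift now-axes [-0.013   0.022   0.0233] shift tgt-axes [-0.0128  0.0232  0.0222]
tilt (np.int64(1723), np.float64(0.6849999999999996))
```

```bash
python3 -m creep '[[[0.013,0.02,0.023,-0.006,0.011,0.008,0.035],[0.013,0.02,0.023,-0.006,0.01,0.012,0.035],[0,0,0,0,0,0,0.035],[0,0,0,0,0,0,0.035]]]' 40; python3 st.py; python3 plan.py -1.65 .4 .436 -.2124 .262;  python3 plan.py -1.65 .4 .4712 -.2124 .1796; python3 - <<'E'
from plan import *
T=cam('top');S=cam('scene')
a=cv2.resize(T['color'][150:290,330:500,::-1],(480,395));b=cv2.resize(S['color'][60:200,190:360,::-1],(480,395))
cv2.imwrite('pics/a17.png',cv2.resize(np.hstack([a,b]),(800,330)))
E
```

```text
t: 27.93
eef_pos: [0.4382, -0.2051, 0.2645]
tool_rot: [0.001, 0.98, -0.008, 0.198]
contact_force: [0.6, 0.3, -0.4]
gripper_width: 0.409
t 27.93 p [ 0.4382 -0.2051  0.2645] F [ 0.6  0.3 -0.4] w 34.9 q [-0.44  0.1   0.89  2.28 -0.53  0.48  0.86]
toolx [ 0.9216 -0.0149  0.3879] yawx -0.92 toolz [ 0.3879 -0.0049 -0.9217]
turn [-0.006  0.002  0.012] norm 0.013 shift now-axes [-0.0029  0.0073  0.0014] shift tgt-axes [-0.0028  0.0073  0.0015]
turn [-0.006  0.002  0.012] norm 0.013 shift now-axes [-0.0024  0.0069  0.091 ] shift tgt-axes [-0.0025  0.0063  0.0911]
```

View pics/a17.png

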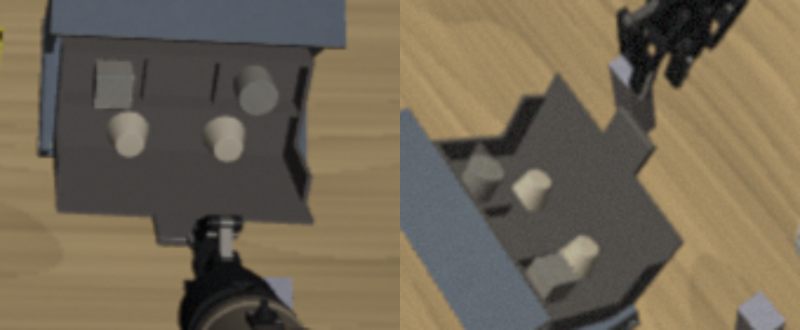

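```bash
python3 -m creep '[[[0,0,0.01,-0.001,0.006,0.01,0.035],[0,0,0,-0.001,0.001,0.02,0.035],[0,0,0,0,0,0.02,0.035],[0,0,0,0,0,0.01,0.035],[0,0,0,0,0,0,0.035],[0,0,0,0,0,0,0.035]]]' 40; python3 st.py;  python3 plan.py -1.65 .4 .4712 -.2124 .1796; python3 - <<'E'
from plan import *
T=cam('top');S=cam('scene')
a=cv2.resize(T['color'][190:290,350:470,::-1],(480,400));b=cv2.resize(S['color'][60:160,230:350,::-1],(480,400))
cv2.imwrite('pics/a18.png',cv2.resize(np.hstack([a,b]),(800,333)))
E
```

```text
t: 28.53
eef_pos: [0.4657, -0.2049, 0.2105]
tool_rot: [-0.003, 0.98, -0.004, 0.2]
contact_force: [-0.5, -0.8, 0.3]
gripper_width: 0.407
t 28.53 p [ 0.4657 -0.2049  0.2105] F [-0.5 -0.8  0.3] w 34.8 q [-0.24  0.27  0.7   2.28 -0.92  0.43  1.21]
toolx [ 0.9202 -0.0085  0.3912] yawx -0.53 toolz [ 0.3913  0.0045 -0.9203]
turn [-0.016 -0.002  0.018] norm 0.024 shift now-axes [-0.0069  0.0077  0.0305] shift tgt-axes [-0.0067  0.0074  0.0307]
```

View pics/a18.png

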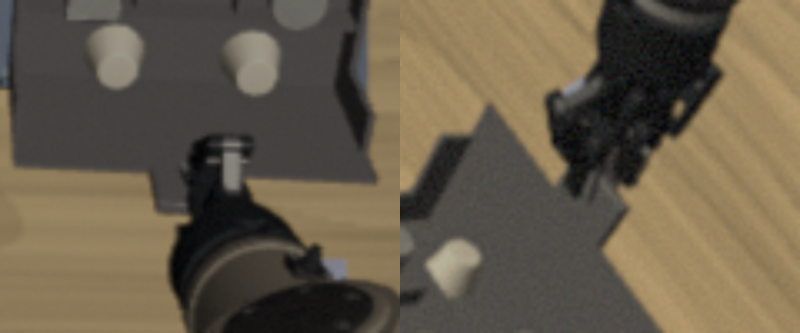

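```bash
python3 -m creep '[[[-0.008,0,0.01,-0.006,0.005,0.005,0.035],[-0.008,0,0.008,0,0.002,0.01,0.035],[0,0,0,0,0,0.008,0.035],[0,0,0,0,0,0,0.035]]]' 40; python3 st.py;  python3 plan.py -1.65 .4 .4712 -.2124 .1796; python3 - <<'E'
from plan import *
T=cam('top');S=cam('scene')
a=cv2.resize(T['color'][190:290,350:470,::-1],(480,400));b=cv2.resize(S['color'][60:160,230:350,::-1],(480,400))
cv2.imwrite('pics/a19.png',cv2.resize(np.hstack([a,b]),(800,333)))
E
```

```text
t: 28.97
eef_pos: [0.4708, -0.2114, 0.1916]
tool_rot: [0.003, 0.979, -0.013, 0.204]
contact_force: [-0.2, 1.3, -0.2]
gripper_width: 0.412
t 28.97 p [ 0.4708 -0.2114  0.1916] F [-0.2  1.3 -0.2] w 35.2 q [-0.17  0.32  0.63  2.28 -1.04  0.39  1.31]
toolx [ 0.9164 -0.0242  0.3995] yawx -1.51 toolz [ 0.3993 -0.0116 -0.9167]
turn [ 0.    -0.011  0.002] norm 0.011 shift now-axes [-0.0045  0.001   0.0112] shift tgt-axes [-0.0043  0.001   0.0112]
```

View pics/a19.png

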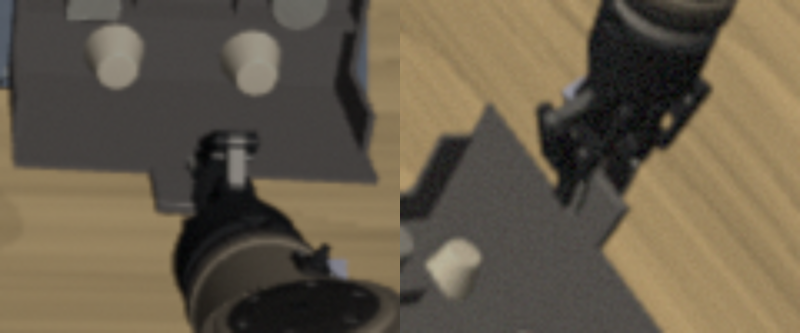

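```bash
python3 -m creep '[[[0,0,0,0.006,0.001,0,0.035],[0,-0.01,0,0.008,0,-0.001,0.035],[0,-0.025,0,0.009,0,-0.0015,0.035],[0,-0.025,0,0.009,0,-0.0015,0.035],[0,-0.025,0,0.009,0,-0.0015,0.035],[0,-0.025,0,0.009,0,-0.0015,0.035]]]' 40; python3 st.py; python3 tilt.py
```

```text
t: 29.57
eef_pos: [0.5096, -0.214, 0.2196]
tool_rot: [0.001, 0.989, -0.016, 0.144]
contact_force: [-1.2, -0.4, -1.0]
gripper_width: 0.409
t 29.57 p [ 0.5096 -0.214   0.2196] F [-1.2 -0.4 -1. ] w 34.9 q [-0.35  0.39  0.84  2.13 -0.76  0.6   0.98]
toolx [ 0.9578 -0.0314  0.2857] yawx -1.88 toolz [ 0.2856 -0.0068 -0.9583]
tilt (np.int64(2197), np.float64(0.4699999999999998))
```

```bash
python3 -m creep '[[[0,-0.025,0,0.01,0,0.0015,0.035],[0,-0.03,0,0.01,0,0.0015,0.035],[0,-0.03,0,0.01,0,0.001,0.035],[0,-0.03,0,0.01,0,0.001,0.035]]]' 40; python3 st.py; python3 tilt.py
```

```text
t: 29.95
eef_pos: [0.5497, -0.2153, 0.2279]
tool_rot: [0.001, 0.996, -0.016, 0.085]
contact_force: [-2.2, 0.3, 1.1]
gripper_width: 0.413
t 29.95 p [ 0.5497 -0.2153  0.2279] F [-2.2  0.3  1.1] w 35.3 q [-0.38  0.5   0.89  1.97 -0.67  0.78  0.85]
toolx [ 0.9851 -0.0318  0.1693] yawx -1.85 toolz [ 0.1692 -0.0038 -0.9856]
tilt (np.int64(1473), np.float64(0.24499999999999988))
```

```bash
python3 -m creep '[[[0,-0.03,0,0.009,0,0.001,0.035],[0,-0.03,0,0.009,0,0.001,0.035],[0,-0.03,0,0.008,0,0.001,0.035]]]' 40; python3 st.py; python3 tilt.py
```

```text
t: 30.25
eef_pos: [0.577, -0.216, 0.2303]
tool_rot: [0.001, 0.999, -0.016, 0.04]
contact_force: [-1.5, -0.8, 1.4]
gripper_width: 0.414
t 30.25 p [ 0.577  -0.216   0.2303] F [-1.5 -0.8  1.4] w 35.4 q [-0.38  0.59  0.9   1.86 -0.62  0.91  0.78]
toolx [ 0.9964 -0.031   0.079 ] yawx -1.78 toolz [ 0.0789 -0.0022 -0.9969]
tilt (np.int64(836), np.float64(0.10999999999999992))
```

```bash
python3 -m creep '[[[0,-0.025,0,0.008,0,0.001,0.035],[0,-0.02,0,0.006,0,0.001,0.035],[0,-0.01,0,0.005,0,0.001,0.035],[0,0,0,0.004,0,0,0.035]]]' 40; python3 st.py; python3 tilt.py
```

```text
t: 30.63
eef_pos: [0.599, -0.2165, 0.2291]
tool_rot: [-0.0, 1.0, -0.015, 0.01]
contact_force: [-16.3, 3.4, 9.9]
gripper_width: 0.412
t 30.63 p [ 0.599  -0.2165  0.2291] F [-16.3   3.4   9.9] w 35.1 q [-0.36  0.65  0.9   1.77 -0.61  1.    0.75]
toolx [ 0.9994 -0.0294  0.0203] yawx -1.69 toolz [ 2.030e-02 -1.000e-04 -9.998e-01]
tilt (np.int64(141), np.float64(0.3749999999999998))
```

```bash
python3 -m creep '[[[0,0,0,0.005,0,0,0.035],[0,0,0,0.004,0,0,0.035]]]' 40; python3 st.py
```

```text
t: 30.85
eef_pos: [0.5997, -0.2175, 0.2282]
tool_rot: [-0.003, 1.0, -0.017, 0.003]
contact_force: [-9.5, 1.3, 5.1]
gripper_width: 0.411
t 30.85 p [ 0.5997 -0.2175  0.2282] F [-9.5  1.3  5.1] w 35.1 q [-0.35  0.66  0.9   1.76 -0.61  1.02  0.74]
toolx [ 0.9994 -0.0337  0.0063] yawx -1.93 toolz [ 0.0066  0.0061 -1.    ]
```

```bash
python3 -m creep '[[[0,0,0,0.007,0,0,0.035],[0,0,0,0.008,0,0,0.035]]]' 40; python3 st.py
```

```text
t: 31.02
eef_pos: [0.6012, -0.2187, 0.2265]
tool_rot: [-0.008, 1.0, -0.02, -0.009]
contact_force: [-26.2, 6.0, 15.2]
gripper_width: 0.413
t 31.02 p [ 0.6012 -0.2187  0.2265] F [-26.2   6.   15.2] w 35.3 q [-0.34  0.67  0.89  1.74 -0.6   1.05  0.73]
toolx [ 0.999  -0.0397 -0.019 ] yawx -2.28 toolz [-0.0183  0.0165 -0.9997]
```

```bash
python3 -m creep '[[[0,0,0,-0.008,0,0,0.04],[0,0,0,-0.006,0,0,0.045],[0,0,0,0,0,0,0.045],[0,0,0,0,0,-0.015,0.045],[0,0,0,0,0,-0.03,0.045],[0,0,0,0,0,-0.035,0.045],[0,0,0,-0.02,0,-0.035,0.045],[0,0,0,-0.03,0,-0.02,0.045],[0,0,0,-0.03,0,0,0.045],[0,0,0,-0.03,0,0,0.045],[0,0,0,0,0,0,0.045]]]' 40; python3 st.py; python3 - <<'E'
from plan import *
T=cam('top','e1.png');S=cam('scene','e1s.png')
a=cv2.resize(T['color'][130:260,330:480,::-1],(450,390));b=cv2.resize(S['color'][80:210,170:320,::-1],(450,390))
cv2.imwrite('pics/a20.png',cv2.resize(np.hstack([a,b]),(800,347)))
E
```

```text
t: 31.93
eef_pos: [0.4779, -0.219, 0.3771]
tool_rot: [-0.007, 1.0, -0.02, -0.001]
contact_force: [-0.1, 0.1, -0.6]
gripper_width: 0.529
t 31.93 p [ 0.4779 -0.219   0.3771] F [-0.1  0.1 -0.6] w 45.2 q [-0.61  0.29  1.16  1.86 -0.3   1.18  0.61]
toolx [ 0.9992 -0.0402 -0.0025] yawx -2.3 toolz [-0.0019  0.015  -0.9999]
```

View pics/a20.png

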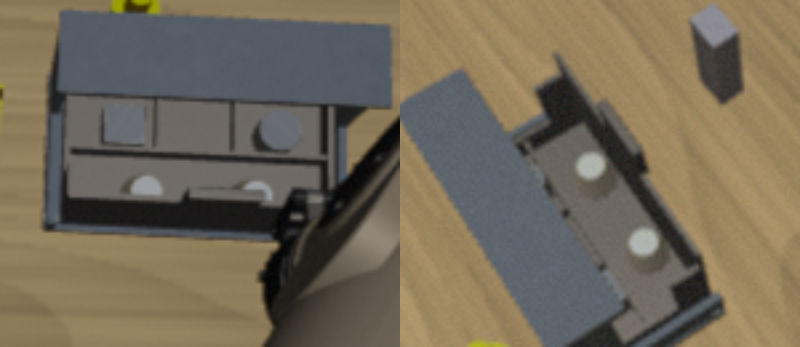

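```bash
python3 -m creep '[[[0,0,0,0,-0.03,-0.01,0.045],[0,0,0,0,-0.035,0,0.045],[0,0,0,0,-0.035,0,0.045],[0,0,0,0,-0.035,0,0.045],[0,0,0,0,-0.035,0,0.045],[0,0,0,0,-0.035,0,0.045],[0,0,0,0,-0.03,0,0.045],[0,0,0,0,0,0,0.045],[0,0,0,0,0,0,0.045]]]' 40; python3 st.py; python3 - <<'E'
from plan import *
T=cam('top','e2.png');S=cam('scene','e2s.png')
t0=np.load('/tmp/top0.npz')['col']
a=cv2.resize(t0[130:260,330:480,::-1],(450,390));b=cv2.resize(T['color'][130:260,330:480,::-1],(450,390))
cv2.imwrite('pics/a21.png',cv2.resize(np.hstack([a,b]),(800,347)))
s0=np.load('/tmp/scene0.npz')['col']
# subpixel shift of tab/front wall region between before/after
for n,c0,c1,(u0,v0,u1,v1) in(('top tab',t0,T['color'],(398,198,432,210)),('top wallL',t0,T['color'],(356,196,382,220)),('top roof(ref)',t0,T['color'],(350,130,480,172)),('scene tab',s0,S['color'],(240,110,270,150)),('scene wall',s0,S['color'],(225,95,285,185))):
    g=lambda c:cv2.cvtColor(c,cv2.COLOR_RGB2GRAY)[v0:v1,u0:u1].astype(np.float32)
    print(n,cv2.phaseCorrelate(g(c0),g(c1)))
E
```

```text
t: 32.78
eef_pos: [0.5017, 0.0298, 0.3983]
tool_rot: [-0.004, 1.0, -0.019, 0.01]
contact_force: [0.7, -0.5, 0.1]
gripper_width: 0.527
t 32.78 p [0.5017 0.0298 0.3983] F [ 0.7 -0.5  0.1] w 45.0 q [-1.25  0.16  1.23  1.9  -0.17  1.17 -0.  ]
toolx [ 0.9991 -0.038   0.0199] yawx -2.18 toolz [ 0.0202  0.0077 -0.9998]
top tab ((-0.07493431535214157, 0.41626323985872293), 0.8685760252453663)
top wallL ((0.4915252729784143, -0.002557976202471224), 0.9942985405156641)
top roof(ref) ((0.511036103796215, 0.5189269371964578), 1.0073521355052053)
scene tab ((-0.05019136054610307, 0.02983959848451434), 0.7902601464589437)
scene wall ((0.2097333867937614, -0.2187297600759095), 0.8388767878214518)
```

View pics/a21.png

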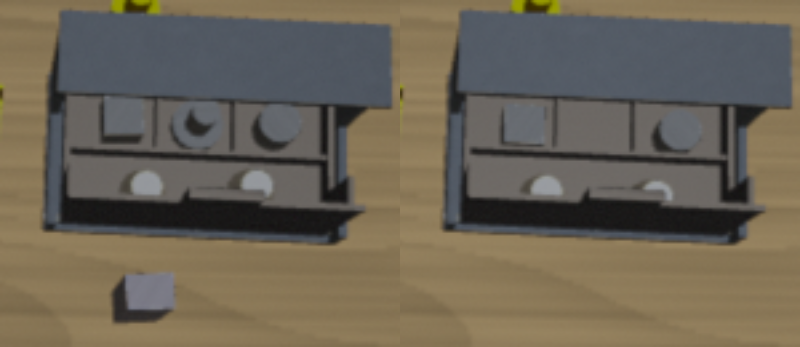

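View pics/e2s.png

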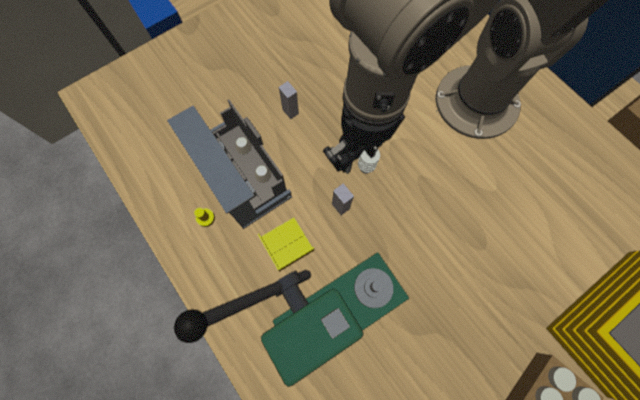

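View pics/e2.png

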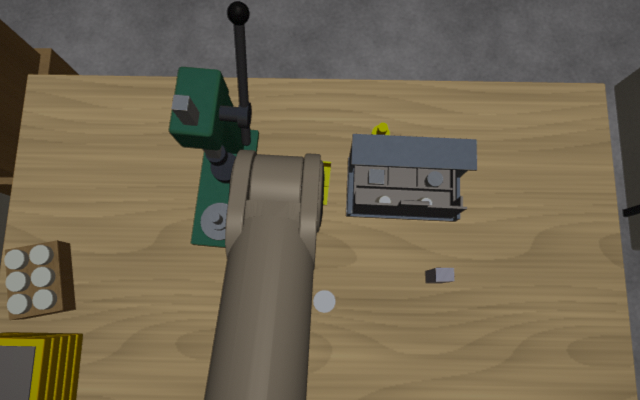

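```bash
python3 -m creep '[[[0,0,0,0,0,0,0.045],[0,0,0,0,0,0,0.045],[0,0,0,0,0,0,0.045]]]' 40; python3 -c "
from station import hand_in; print(hand_in())"; python3 st.py
```

```text
t: 33.13
eef_pos: [0.5022, 0.0254, 0.3985]
tool_rot: [-0.004, 1.0, -0.023, 0.01]
contact_force: [-0.1, 0.2, -0.4]
gripper_width: 0.527
the job is handed in; nothing more can be done
None
the job is handed in; nothing more can be done
```

The job is done and handed in at about 33 s of the 72 s allowed. The order was as asked:

- **Gauge block:** I stood the left-hand one of the two at about (0.50, 0.01) m, outside the bin's swing.
- **Bin tipped:** I tipped it by the tab. At the end it held against about 25 N without moving.
- **Die:** I took the grey die from the middle back bay and set it upright on the plate with a light contact of about 12 N. It was released at about (0.566, 0.220) m, against the plate centre I measured at (0.565, 0.222) m.
- **Bin shut:** I pushed the tab back to the stop, again with no further motion at about 26 N.

**Last checks:** The final pictures show the die standing whole on the plate and the block upright on the bench. The tab is within about 0.4 pixel of its place in the starting picture. The slug, the square block and both cups are still in the bin; the cups and back-row pieces slid only a few millimetres. The cup stack and the lever look unmoved in the final pictures, and the tray corner does in the scene picture (the arm hid part of it from above). The arm is clear of everything.

**Disagreement:** The camera put the full tip at 0.685 to 0.69 rad rather than 0.70. The force at the stop and the projected tab edge agreed with a full tip to within measuring error, but I could not pin it down more closely.

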